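# Build the stepped master on the gauge post and take a reading

### The job

With the isolator still off, thread every flanged collar on the bench, flange down, onto the gauge station's locating post in order of size, widest flange at the bottom and narrowest on top, each fully home. Then turn the red handle fully on, press the yellow key and then the green key fully down, letting each come back up, and turn the handle fully off again with the stack left standing. Press no key while the handle is off, never press the white key, and leave the other things on the bench where they are.

Things in the scene. Friction and masses are not known exactly. Their poses are not given: they have to be found in the camera images.
- station: fixed gauge station: round dark steel base 128 mm across, 16 mm high, standing on the bench, with a bright steel locating post 20 mm in diameter rising from its centre; origin at the centre of the underside, z up
- post_seat (a point): foot of the locating post: on its axis, on the upper face of the base (the seat of the lowest collar), 16 mm above the bench; z up
- post_tip (a point): top of the locating post, on its axis, 84 mm above the seat; the last 6 mm taper from 20 mm to 8 mm in diameter
- collar_red: loose flanged collar lying flange down: red flange 104 mm in diameter and 7 mm thick, with a bare aluminium hub on top 36 mm in diameter and 11 mm high to grip by; 18 mm high in all; 24 mm bore right through, slides freely down the post; 0.08 to 0.3 kg; origin at the centre of the flange's underside, z along the bore out of the hub. May be absent (then None from the start)
- collar_yellow: loose flanged collar lying flange down: yellow flange 93 mm in diameter and 7 mm thick, with a bare aluminium hub on top 36 mm in diameter and 11 mm high to grip by; 18 mm high in all; 24 mm bore right through, slides freely down the post; 0.08 to 0.3 kg; origin at the centre of the flange's underside, z along the bore out of the hub. May be absent (then None from the start)
- collar_white: loose flanged collar lying flange down: white flange 82 mm in diameter and 7 mm thick, with a bare aluminium hub on top 36 mm in diameter and 11 mm high to grip by; 18 mm high in all; 24 mm bore right through, slides freely down the post; 0.08 to 0.3 kg; origin at the centre of the flange's underside, z along the bore out of the hub. May be absent (then None from the start)
- collar_blue: loose flanged collar lying flange down: blue flange 71 mm in diameter and 7 mm thick, with a bare aluminium hub on top 36 mm in diameter and 11 mm high to grip by; 18 mm high in all; 24 mm bore right through, slides freely down the post; 0.08 to 0.3 kg; origin at the centre of the flange's underside, z along the bore out of the hub. May be absent (then None from the start)
- collar_black: loose flanged collar lying flange down: black flange 60 mm in diameter and 7 mm thick, with a bare aluminium hub on top 36 mm in diameter and 11 mm high to grip by; 18 mm high in all; 24 mm bore right through, slides freely down the post; 0.08 to 0.3 kg; origin at the centre of the flange's underside, z along the bore out of the hub. May be absent (then None from the start)
- handle (a joint): power isolator handle on the near part of the control panel: 0 at the off stop, 1.5 rad at the on stop; grows turning clockwise seen from above; light friction (about 0.06 N m) keeps it where it is left, no spring. It starts off (0 to 0.12)
- handle_grip (a point): grip point of the red bar handle, on its vertical turning axis, 72 mm above the bench. Bar 88 x 16 mm, along this point's x axis (turns with it), z up; bar top 12 mm above this point, its sides reach 18 mm below, to a red disc 66 mm across. A white mark on its -x end points at a red dot when off, a green dot when on
- panel: fixed grey control panel box 240 x 180 mm, 40 mm high; origin at the centre of its underside; x points from the handle to the keys, z up. The handle's axis is at x = -60 mm; the three keys stand in a row at x = 75 mm, y = -52, 0 and 52 mm, in an order that changes
- key_yellow (a joint): yellow push key (zero key): 0 up, 0.006 m fully down; a spring returns it; about 5 N pushes it fully down
- key_yellow_top (a point): centre of the top of the yellow key's round cap, 30 mm in diameter, in a black housing 46 mm across; about 62 mm above the bench when up; pressed straight down
- key_green (a joint): green push key (measure key): 0 up, 0.006 m fully down; a spring returns it; about 5 N pushes it fully down
- key_green_top (a point): centre of the top of the green key's round cap, 30 mm in diameter, in a black housing 46 mm across; about 62 mm above the bench when up; pressed straight down
- key_white (a joint): white push key (clear key, to be left alone): 0 up, 0.006 m fully down; a spring returns it; about 5 N pushes it fully down
- key_white_top (a point): centre of the top of the white key's round cap, 30 mm in diameter, in a black housing 46 mm across; about 62 mm above the bench when up; pressed straight down
- tape_roll: pink tape roll lying flat, 84 mm across, 24 mm high (bystander); origin at its underside or axis
- screwdriver: screwdriver 180 mm long lying on the bench (bystander); origin at its underside or axis
- wrench: steel wrench 180 mm long lying on the bench (bystander); origin at its underside or axis
- gauge_case: closed wooden gauge case 85 x 150 x 30 mm (bystander); origin at its underside or axis
- steel_block: steel block 50 x 80 x 35 mm (bystander); origin at its underside or axis
- marker_jar: jar 50 mm across, 55 mm high (bystander); origin at its underside or axis
Mind the look-alikes: they are no part of the job. What is shaped like the collar_black but turquoise is not meant.

How it is judged (in metres and radians):
On the way, in this order (a step that is already met when the one before it is completed fails the run):
1. all the collars present are home on the post, widest at the bottom, let go, with the handle off (horizontal distance between each of collar_red, collar_yellow, collar_white, collar_blue, collar_black and post_seat below 0.006 m and angle between each of collar_red, collar_yellow, collar_white, collar_blue, collar_black's own z axis and vertical below 0.06 rad and (z of collar_red in the frame of post_seat between -0.003 and 0.003 m or z of collar_red in the frame of post_seat between 0.015 and 0.021 m or z of collar_red in the frame of post_seat between 0.033 and 0.039 m or z of collar_red in the frame of post_seat between 0.051 and 0.057 m or z of collar_red in the frame of post_seat between 0.069 and 0.075 m) and (z of collar_yellow in the frame of post_seat between -0.003 and 0.003 m or z of collar_yellow in the frame of post_seat between 0.015 and 0.021 m or z of collar_yellow in the frame of post_seat between 0.033 and 0.039 m or z of collar_yellow in the frame of post_seat between 0.051 and 0.057 m or z of collar_yellow in the frame of post_seat between 0.069 and 0.075 m) and (z of collar_white in the frame of post_seat between -0.003 and 0.003 m or z of collar_white in the frame of post_seat between 0.015 and 0.021 m or z of collar_white in the frame of post_seat between 0.033 and 0.039 m or z of collar_white in the frame of post_seat between 0.051 and 0.057 m or z of collar_white in the frame of post_seat between 0.069 and 0.075 m) and (z of collar_blue in the frame of post_seat between -0.003 and 0.003 m or z of collar_blue in the frame of post_seat between 0.015 and 0.021 m or z of collar_blue in the frame of post_seat between 0.033 and 0.039 m or z of collar_blue in the frame of post_seat between 0.051 and 0.057 m or z of collar_blue in the frame of post_seat between 0.069 and 0.075 m) and (z of collar_black in the frame of post_seat between -0.003 and 0.003 m or z of collar_black in the frame of post_seat between 0.015 and 0.021 m or z of collar_black in the frame of post_seat between 0.033 and 0.039 m or z of collar_black in the frame of post_seat between 0.051 and 0.057 m or z of collar_black in the frame of post_seat between 0.069 and 0.075 m) and z of each of collar_yellow, collar_white, collar_blue, collar_black in the frame of collar_red above 0.014 m and z of each of collar_white, collar_blue, collar_black in the frame of collar_yellow above 0.014 m and z of each of collar_blue, collar_black in the frame of collar_white above 0.014 m and z of collar_black in the frame of collar_blue above 0.014 m and linear speed of each of collar_red, collar_yellow, collar_white, collar_blue, collar_black below 0.02 m/s and value of joint handle below 0.2 rad and contact force between the fingers and collar_red below 0.1 N and contact force between the fingers and collar_yellow below 0.1 N and contact force between the fingers and collar_white below 0.1 N and contact force between the fingers and collar_blue below 0.1 N and contact force between the fingers and collar_black below 0.1 N), for 0.2 s.
2. handle turned on (value of joint handle above 1.3 rad and horizontal distance between each of collar_red, collar_yellow, collar_white, collar_blue, collar_black and post_seat below 0.006 m and angle between each of collar_red, collar_yellow, collar_white, collar_blue, collar_black's own z axis and vertical below 0.06 rad and (z of collar_red in the frame of post_seat between -0.003 and 0.003 m or z of collar_red in the frame of post_seat between 0.015 and 0.021 m or z of collar_red in the frame of post_seat between 0.033 and 0.039 m or z of collar_red in the frame of post_seat between 0.051 and 0.057 m or z of collar_red in the frame of post_seat between 0.069 and 0.075 m) and (z of collar_yellow in the frame of post_seat between -0.003 and 0.003 m or z of collar_yellow in the frame of post_seat between 0.015 and 0.021 m or z of collar_yellow in the frame of post_seat between 0.033 and 0.039 m or z of collar_yellow in the frame of post_seat between 0.051 and 0.057 m or z of collar_yellow in the frame of post_seat between 0.069 and 0.075 m) and (z of collar_white in the frame of post_seat between -0.003 and 0.003 m or z of collar_white in the frame of post_seat between 0.015 and 0.021 m or z of collar_white in the frame of post_seat between 0.033 and 0.039 m or z of collar_white in the frame of post_seat between 0.051 and 0.057 m or z of collar_white in the frame of post_seat between 0.069 and 0.075 m) and (z of collar_blue in the frame of post_seat between -0.003 and 0.003 m or z of collar_blue in the frame of post_seat between 0.015 and 0.021 m or z of collar_blue in the frame of post_seat between 0.033 and 0.039 m or z of collar_blue in the frame of post_seat between 0.051 and 0.057 m or z of collar_blue in the frame of post_seat between 0.069 and 0.075 m) and (z of collar_black in the frame of post_seat between -0.003 and 0.003 m or z of collar_black in the frame of post_seat between 0.015 and 0.021 m or z of collar_black in the frame of post_seat between 0.033 and 0.039 m or z of collar_black in the frame of post_seat between 0.051 and 0.057 m or z of collar_black in the frame of post_seat between 0.069 and 0.075 m) and z of each of collar_yellow, collar_white, collar_blue, collar_black in the frame of collar_red above 0.014 m and z of each of collar_white, collar_blue, collar_black in the frame of collar_yellow above 0.014 m and z of each of collar_blue, collar_black in the frame of collar_white above 0.014 m and z of collar_black in the frame of collar_blue above 0.014 m), for 0.2 s.
3. yellow key pressed, handle on (value of joint key_yellow above 0.004 m and value of joint handle above 1.3 rad), for 0.05 s.
4. yellow key up again, then green key pressed, handle on (value of joint key_green above 0.004 m and not (value of joint key_yellow above 0.002 m) and value of joint handle above 1.3 rad), for 0.05 s.
5. green key up again and handle turned off (value of joint handle below 0.2 rad and not (value of joint key_green above 0.002 m)), for 0.2 s.
At the end, for the whole second after the job is handed in: Every collar present stands on the post, upright (within 0.06 rad), centred within 6 mm, seated within 3 mm of the base or of the collar below, each wider flange below every narrower one, at rest; the handle is off (below 0.2 rad) and all keys are up (all of step 5 and horizontal distance between each of collar_red, collar_yellow, collar_white, collar_blue, collar_black and post_seat below 0.006 m and angle between each of collar_red, collar_yellow, collar_white, collar_blue, collar_black's own z axis and vertical below 0.06 rad and (z of collar_red in the frame of post_seat between -0.003 and 0.003 m or z of collar_red in the frame of post_seat between 0.015 and 0.021 m or z of collar_red in the frame of post_seat between 0.033 and 0.039 m or z of collar_red in the frame of post_seat between 0.051 and 0.057 m or z of collar_red in the frame of post_seat between 0.069 and 0.075 m) and (z of collar_yellow in the frame of post_seat between -0.003 and 0.003 m or z of collar_yellow in the frame of post_seat between 0.015 and 0.021 m or z of collar_yellow in the frame of post_seat between 0.033 and 0.039 m or z of collar_yellow in the frame of post_seat between 0.051 and 0.057 m or z of collar_yellow in the frame of post_seat between 0.069 and 0.075 m) and (z of collar_white in the frame of post_seat between -0.003 and 0.003 m or z of collar_white in the frame of post_seat between 0.015 and 0.021 m or z of collar_white in the frame of post_seat between 0.033 and 0.039 m or z of collar_white in the frame of post_seat between 0.051 and 0.057 m or z of collar_white in the frame of post_seat between 0.069 and 0.075 m) and (z of collar_blue in the frame of post_seat between -0.003 and 0.003 m or z of collar_blue in the frame of post_seat between 0.015 and 0.021 m or z of collar_blue in the frame of post_seat between 0.033 and 0.039 m or z of collar_blue in the frame of post_seat between 0.051 and 0.057 m or z of collar_blue in the frame of post_seat between 0.069 and 0.075 m) and (z of collar_black in the frame of post_seat between -0.003 and 0.003 m or z of collar_black in the frame of post_seat between 0.015 and 0.021 m or z of collar_black in the frame of post_seat between 0.033 and 0.039 m or z of collar_black in the frame of post_seat between 0.051 and 0.057 m or z of collar_black in the frame of post_seat between 0.069 and 0.075 m) and z of each of collar_yellow, collar_white, collar_blue, collar_black in the frame of collar_red above 0.014 m and z of each of collar_white, collar_blue, collar_black in the frame of collar_yellow above 0.014 m and z of each of collar_blue, collar_black in the frame of collar_white above 0.014 m and z of collar_black in the frame of collar_blue above 0.014 m and linear speed of each of collar_red, collar_yellow, collar_white, collar_blue, collar_black below 0.02 m/s and not (value of joint key_yellow above 0.002 m) and not (value of joint key_white above 0.002 m)); the robot touches nothing.
It fails at once if a key pressed while the handle is off (value of joint handle below 0.8 rad and value of joint any of key_yellow, key_green above 0.003 m).
It fails at once if the white key pressed (value of joint key_white above 0.003 m).
It fails at once if another thing on the bench moved by more than 50 mm (distance of any of tape_roll, screwdriver, wrench, gauge_case, steel_block, marker_jar from where it was at the start of the episode above 0.05 m).
Of collar_red, collar_yellow, collar_white, collar_blue, collar_black only 4 to 5 are there at a start; the rules pass over those that are not, and their reading is None.
At some moment in a run one of collar_red, collar_yellow, collar_white, collar_blue, collar_black may be knocked a few centimetres aside while the robot is not near it.
It also fails if it takes over 208 s, if anything falls off the work surface, if the arm or the gripper's body presses on something with over 40 N, if the wrist force passes 120 N, or if a joint passes its speed limit or range.

### The arm

A 6-joint arm with a two-finger parallel gripper is mounted at the origin on the work surface. World frame = base frame: x ahead of the robot, y to its left, z up, the work surface at z = 0. Lengths are in m, angles in degrees, forces in N, time in s.
With the tool pointing down it reaches from about 0.25 to 0.85 m from the base axis. Payload 12.5 kg.
Tool frame: the origin (TCP) lies at the very end of the fingers, on their centre line; the grasp point (between the pads) lies 19 mm behind it; z points along the fingers, y is the line along which they close (so a half turn about z gives the same grasp; the last joint's range is limited). The gripper opens to 93 mm and grips with 3 to 60 N. Pads are 15 mm wide; open, the fingers measure 128 mm over their backs; the gripper's body (75 mm by 188 mm) begins 65 mm behind the grasp point.
Start: joints at [-79.561, 20.094, 94.641, -0, 65.266, -4.847], TCP at [0.145, -0.531, 0.219] pointing down, gripper open.
Joint ranges: [-157.81, 157.81], [-45, 120.19], [0.68, 151.7], [-89.99, 269.99], [4.06, 180], [-164.3, 164.3]. Speed limits (degrees/s): [127.2, 127.2, 159.86, 180, 180, 180].

### API

Orientations are given as [roll, pitch, yaw] about the fixed x, y, z axes, in that order (R = Rz(yaw) Ry(pitch) Rx(roll)).
In Python, from cell import env gives the robot as it stands.
- The arm moves only by the tool step_arm, never from a script. Its argument "commands" is a list of rows, each a list of 6 numbers: the shift along the world's x, y, z in units of 2.5 cm (1.0 is 2.5 cm), then the turn, a rotation vector about the world's x, y, z in units of 10 degrees (1.0 is 10 degrees). A call has 1 to 10 rows; each row shifts and turns the commanded pose from where the row before left it; what a row does not reach is not made up. A row lasts 1/8 s, in which the tool goes at most 62.5 mm and 10.7 degrees, less where a joint would pass 70% of its speed; a pose out of reach is approached as far as the arm can. A call with a number of a shift or a turn outside -1 to 1 is refused whole. A call with a gripper value outside its range is refused whole. "gripper" is the closure, from -1 (fully open) to 1 (shut), set as the call begins (left out, the last holds). The fingers move at their own pace and stop on an object; the grip force is fixed at half the most. Time passes only in rows, so rows that do not move let the fingers close. It gives the time, the measured TCP pose, the force, the opening and the grip force at its end, in the units of the state.
- env.get_state(): the state, without advancing time (a new reading comes with each control period).
- env.camera(name): name is "scene" or "top" or "wrist"; returns a dict with "image" (384x512x3 uint8, red, green, blue), "intrinsics" (3x3 intrinsics, pixels), "distortion" ([k1, k2, p1, p2, k3] as OpenCV has them; the pictures are not rectified), "extrinsics" (4x4, takes a point from world to camera coordinates); the wrist camera has in their place "T_tool_cam" (4x4, takes a point from camera to tool coordinates, whose origin is the TCP and whose axes are the flange's). Camera axes: x right, y down, z forward; pixel columns grow to the right and rows downward; lengths in m; the calibration is good to about 2 mm. A picture is of the moment at which its call begins: read the wrist's pose just before it. There is no depth.
- env.sign_off(): hands the job in; it is judged then, once.
Trained networks look in a picture, given as the dict that the camera call returned (one of the last four; its "shot" number tells which), for a name from the list of things; names that differ only in an ending like _2 or _b are one class to them, and where a whole thing is asked for, a point or a joint stands for the part that bears it (a point fixed in the world has none). Each returns a list of dicts, best first, with "score" (0 to 1); they miss things now and then, are a little off and sometimes report something else, mostly with a low value. They report only what shows in the picture. A call takes as long as a camera call. They do not tell look-alikes from the thing itself.
- env.search_frame(picture, thing): "at" ([x, y, z] in m, in world coordinates, good to about 4 mm: the middle of the surface that is visible of it).
- env.mark_of(picture, thing): "at" ([x, y, z] in m, in world coordinates, good to about 4 mm: a listed point, or the origin of a listed thing).
The state is a dict: "time_s": time; "qpos": joint angles; "qvel": joint speeds; "effort": joint torques, N m; "eef_pos": TCP position; "orientation": TCP orientation; "force": force on the tool from outside, world axes, zero at the start; "wrist_torque": the same for the moment, N m; "finger_gap": finger opening in m; "grasp_force": force on a finger pad.
Only numpy, scipy, OpenCV 4.12 (cv2) and the standard library are available. Lean on these libraries where they do the work, as an engineer would, in place of code of your own. Each camera call takes 0.05 s, during which the arm holds its last target. There are 200 camera calls.

## Working session

There is one attempt and no reset: what is moved stays moved. The work goes in short steps, Python scripts to look and compute and a tool call to move; the robot and the scene stay as the last step left them, time stands still between calls to the robot, and variables do not carry over. Pictures are saved under pics/ and viewed, at most 14 in all, crops included, and the job is handed in when it is done.

Besides the shell and the picture viewer there is one more tool, called after ">>>" in YAML: its name, and indented under it one key for each argument. step_arm: Moves the arm, as the interface text tells. Its arguments: {"type":"object","properties":{"commands":{"type":"array","items":{"type":"array","items":{"type":"number"}}},"gripper":{"type":"number"}},"required":["commands"]}

```bash
ls; mkdir -p pics; cat > h.py <<'E'
from cell import env
import numpy as np, cv2
def snap(n,f=None):
    p=env.camera(n)
    if f: cv2.imwrite('pics/'+f,p['image'][:,:,::-1])
    return p
E
python3 - <<'E'
from h import *
s=env.get_state(); print(s['eef_pos'],s['orientation'],s['finger_gap'],s['time_s'])
names="station post_seat post_tip collar_red collar_yellow collar_white collar_blue collar_black handle_grip panel key_yellow_top key_green_top key_white_top tape_roll screwdriver wrench gauge_case steel_block marker_jar".split()
for c in ('top','scene'):
    p=snap(c,c+'0.png')
    print(c,np.round(np.linalg.inv(p['extrinsics'])[:3,3],3))
    for n in names:
        r=env.mark_of(p,n)
        print(n,[(np.round(d['at'],3).tolist(),round(d['score'],2)) for d in r[:3]])
E
```

```text
pics
[ 0.14497535 -0.53019171  0.21809486] [-1.79932711e+02 -6.95969679e-03  1.52859036e+01] 0.09277149230261857 0.0
top [0.223 0.039 1.399]
station [([0.574, -0.07, -0.003], 0.61)]
post_seat [([0.659, 0.404, -0.003], 0.72), ([0.578, -0.064, 0.017], 0.57), ([0.346, 0.421, -0.005], 0.36)]
post_tip [([0.577, -0.064, 0.1], 0.95)]
collar_red [([0.459, 0.155, 0.002], 0.57)]
collar_yellow [([0.574, 0.311, 0.002], 0.94)]
collar_white [([0.517, 0.429, 0.001], 0.89)]
collar_blue [([0.434, 0.291, -0.001], 0.89)]
collar_black [([0.588, 0.154, -0.003], 0.61), ([0.291, 0.201, -0.0], 0.53)]
handle_grip [([0.41, -0.294, 0.072], 0.58)]
panel [([0.47, -0.288, -0.0], 0.74), ([0.575, 0.31, 0.001], 0.17)]
key_yellow_top [([0.541, -0.278, 0.06], 0.63)]
key_green_top [([0.541, -0.229, 0.063], 0.47), ([0.721, 0.284, -0.002], 0.44)]
key_white_top [([0.547, -0.334, 0.058], 0.58)]
tape_roll [([0.739, -0.066, -0.001], 0.52), ([0.575, -0.067, -0.004], 0.52)]
screwdriver [([0.707, 0.098, -0.0], 0.55)]
wrench [([0.722, 0.286, -0.0], 0.6)]
gauge_case [([0.342, 0.421, -0.003], 0.81), ([0.587, 0.157, -0.002], 0.61)]
[... 658 characters left out ...]
9)]
handle_grip [([0.409, -0.295, 0.073], 0.57)]
panel [([0.467, -0.289, -0.004], 0.76), ([0.576, 0.302, -0.001], 0.19)]
key_yellow_top [([0.546, -0.277, 0.059], 0.4)]
key_green_top [([0.539, -0.231, 0.063], 0.64)]
key_white_top [([0.548, -0.332, 0.061], 0.54)]
tape_roll [([0.743, -0.067, -0.0], 0.6), ([0.54, -0.23, 0.06], 0.35), ([0.544, -0.275, 0.061], 0.28)]
screwdriver [([0.709, 0.095, 0.001], 0.55), ([0.521, 0.429, -0.0], 0.2)]
wrench [([0.72, 0.286, 0.0], 0.49)]
gauge_case [([0.341, 0.42, -0.001], 0.96), ([0.459, 0.154, -0.001], 0.18)]
steel_block [([0.665, 0.405, -0.001], 0.74), ([0.54, -0.231, 0.064], 0.27), ([0.743, -0.071, 0.002], 0.25)]
marker_jar [([0.723, -0.164, -0.004], 0.53)]
```

View pics/top0.png

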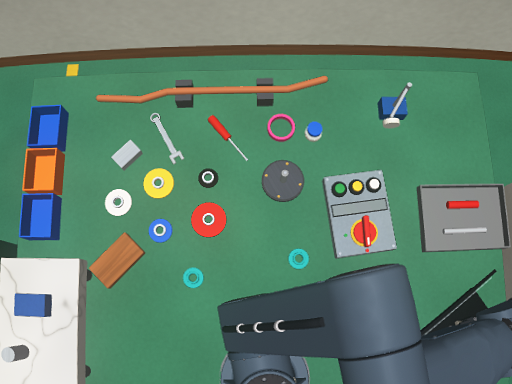

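View pics/scene0.png

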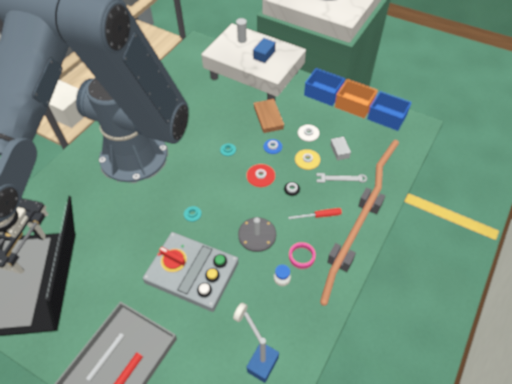

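The top view shows all five collars: red (208,219), yellow (158,183), white (118,202), blue (160,231) and black (208,177). It also shows two turquoise decoys, the post at (285,175) and the panel on the right. I'll go above the post first.

>>> step_arm:
  commands:
    - [0.9, 0.95, 0, 0, 0, -0.2]
    - [0.9, 0.95, 0, 0, 0, -0.2]
    - [0.9, 0.95, 0, 0, 0, -0.2]
    - [0.9, 0.95, 0, 0, 0, -0.2]
    - [0.9, 0.95, 0, 0, 0, -0.2]
    - [0.9, 0.95, 0, 0, 0, -0.2]
    - [0.9, 0.95, 0, 0, 0, -0.2]
    - [0.9, 0.95, 0, 0, 0, -0.13]
    - [0.9, 0.95, 0, 0, 0, 0]
    - [0.9, 0.95, 0, 0, 0, 0]
  gripper: -1

```text
time_s: 3.25
eef_pos: [0.3707, -0.2922, 0.2187]
orientation: [180.0, -0.0, -0.0]
force: [-0.8, -0.3, -0.0]
finger_gap: 0.0932
grasp_force: 0.0
```

>>> step_arm:
  commands:
    - [0.9, 1, 0, 0, 0, 0]
    - [0.9, 1, 0, 0, 0, 0]
    - [0.9, 1, 0, 0, 0, 0]
    - [0.9, 1, 0, 0, 0, 0]
    - [0.9, 1, 0, 0, 0, 0]
    - [0.9, 1, 0, 0, 0, 0]
    - [0.9, 1, 0, 0, 0, 0]
    - [0.9, 1, 0, 0, 0, 0]
    - [0.6, 1, 0, 0, 0, 0]
    - [0, 0, 0, 0, 0, 0]

```text
time_s: 4.5
eef_pos: [0.5655, -0.0668, 0.2184]
orientation: [-180.0, 0.0, 0.1]
force: [0.1, 1.0, 0.9]
finger_gap: 0.0928
grasp_force: 0.0
```

```bash
cat >> h.py <<'E'
from scipy.spatial.transform import Rotation as Ro
def Twc():
    s=env.get_state(); T=np.eye(4); T[:3,:3]=Ro.from_euler('xyz',s['orientation'],degrees=True).as_matrix(); T[:3,3]=s['eef_pos']; return s,T
def wrist(f=None):
    s,T=Twc(); p=snap('wrist',f); return s,p,T@p['T_tool_cam']
def ray(p,uv,T,z):
    n=cv2.undistortPoints(np.array([[uv]],float),p['intrinsics'],np.array(p['distortion'],float))[0,0]
    d=T[:3,:3]@[n[0],n[1],1]; return T[:3,3]+d*(z-T[2,3])/d[2]
def proj(p,X,T):
    C=np.linalg.inv(T); r=cv2.projectPoints(np.array([X],float),cv2.Rodrigues(C[:3,:3])[0],C[:3,3],p['intrinsics'],np.array(p['distortion'],float))[0]; return r[0,0]
E
python3 - <<'E'
from h import *
s,p,T=wrist('w0.png'); print(s['time_s'],s['eef_pos'],s['orientation'],s['qpos']); print(np.round(p['T_tool_cam'],3),p['intrinsics'])
for n in ('post_tip','post_seat','station'): print(n,[(d['at'],d['score']) for d in env.mark_of(p,n)[:2]])
print(proj(p,[.576,-.067,.1],T),proj(p,[.576,-.067,.016],T))
E
```

```text
4.5 [ 0.56549775 -0.06680533  0.21839965] [-1.79991498e+02  8.74270370e-03  1.03470535e-01] [-1.14246792e+01  2.21289833e+01  9.17063680e+01  7.19702497e-03
  6.61749144e+01  7.84689431e+01]
[[-0.    -0.957 -0.29   0.081]
 [ 1.    -0.    -0.    -0.001]
 [-0.    -0.29   0.957 -0.166]
 [ 0.     0.     0.     1.   ]] [[330.25042286   0.         259.03793994]
 [  0.         330.25042286 190.38336279]
 [  0.           0.           1.        ]]
post_tip []
post_seat [([0.5727, -0.0676, 0.023], 0.72), ([0.573, -0.0699, 0.0996], 0.19)]
station [([0.5758, -0.0683, -0.0031], 0.91), ([0.4668, 0.1569, 0.0023], 0.63)]
[260.52710768 173.19860264] [260.21045625 155.35276253]
```

View pics/w0.png

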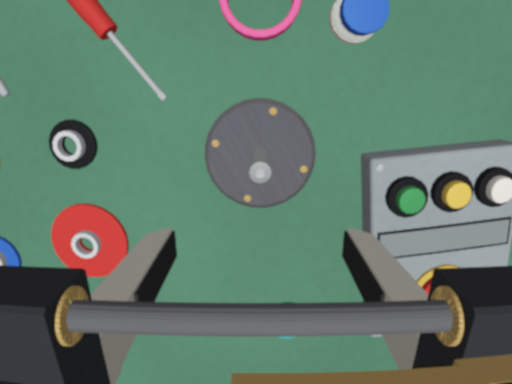

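The wrist view is clear. The post tip is at (260,173) and the base is centred near (260,153), as projected. Red is at (88,241) and black at (72,144).

```bash
cat >> h.py <<'E'
def mask(im,name):
    h,s,v=cv2.split(cv2.cvtColor(im,cv2.COLOR_RGB2HSV).astype(int))if 0 else [a.astype(int) for a in cv2.split(cv2.cvtColor(im,cv2.COLOR_RGB2HSV))]
    m={'red':((h<8)|(h>172))&(s>150)&(v>80),'yellow':(h>18)&(h<32)&(s>130)&(v>100),'blue':(h>100)&(h<125)&(s>130),
       'white':(s<45)&(v>150),'black':(v<60),'base':(s<70)&(v<130)&(v>40)}[name]
    return m.astype(np.uint8)*255
Rr=dict(red=52,yellow=46.5,white=41,blue=35.5,black=30,base=64)
def find(p,T,name,guess,z=.007):
    """flange centre: filled contour nearest the guess, ellipse fit"""
    g=proj(p,[*guess[:2],z],T); m=cv2.morphologyEx(mask(p['image'],name),cv2.MORPH_CLOSE,np.ones((5,5)))
    best=None
    for c in cv2.findContours(m,cv2.RETR_EXTERNAL,cv2.CHAIN_APPROX_NONE)[0]:
        if len(c)<40: continue
        c=cv2.convexHull(c); (cc,ax,an)=cv2.fitEllipse(c); d=np.hypot(*(np.array(cc)-g))
        if d<60 and (best is None or d<best[0]): best=(d,cc,ax)
    if best is None: return None
    a=ray(p,best[1],T,z); e=ray(p,(best[1][0]+best[2][1]/2,best[1][1]),T,z)
    return np.round(a,4),round(1000*np.hypot(*(e-a)[:2]),1),np.round(best[1],1)
E
python3 - <<'E'
from h import *
s,p,T=wrist()
print('base',find(p,T,'base',(.576,-.067),.016))
im=p['image']; g=cv2.cvtColor(im,cv2.COLOR_RGB2GRAY); w=g[160:190,245:275]
print(w[4:26:1,6:26])
for n,q in dict(red=(.46,.153),black=(.588,.155)).items(): print(n,find(p,T,n,q))
P=snap('top')
for n,q in dict(red=(.46,.153),black=(.588,.155),yellow=(.574,.308),white=(.517,.428),blue=(.433,.293)).items(): print(n,find(P,np.linalg.inv(P['extrinsics']),n,q))
E
```

```text
Traceback (most recent call last):
  File "h.py", line 29, in find
    c=cv2.convexHull(c); (cc,ax,an)=cv2.fitEllipse(c); d=np.hypot(*(np.array(cc)-g))
                                    ~~~~~~~~~~~~~~^^^
cv2.error: OpenCV(4.12.0) /io/opencv/modules/imgproc/src/shapedescr.cpp:361: error: (-201:Incorrect size of input array) There should be at least 5 points to fit the ellipse in function 'fitEllipseNoDirect'
```

```bash
sed -i "s/split(cv2.cvtColor(im,cv2.COLOR_RGB2HSV).astype(int))if 0 else/XX/; s/h,s,v=cv2.XX/h,s,v=/; s/c=cv2.convexHull(c); /c=cv2.convexHull(c)\n        if len(c)<6: continue\n        /" h.py
python3 - <<'E'
from h import *
s,p,T=wrist()
print('base',find(p,T,'base',(.576,-.067),.016))
im=p['image']; g=cv2.cvtColor(im,cv2.COLOR_RGB2GRAY); w=g[160:190,245:275]
print(w[4:26:1,4:28])
for n,q in dict(red=(.46,.153),black=(.588,.155)).items(): print(n,find(p,T,n,q))
P=snap('top')
for n,q in dict(red=(.46,.153),black=(.588,.155),yellow=(.574,.308),white=(.517,.428),blue=(.433,.293)).items(): print(n,find(P,np.linalg.inv(P['extrinsics']),n,q))
E
```

```text
base (array([ 0.5794, -0.0664,  0.016 ]), np.float64(63.1), array([257.8, 151.6]))
[[140 159 170 175 176 176 177 177 178 178 178 177 177 176 176 171 158 138
  117 105 105 105 104 105]
 [158 171 175 176 177 176 177 177 176 177 176 176 175 175 175 173 167 154
  132 111 104 105 105 105]
 [166 174 175 176 177 177 177 177 177 177 176 176 175 174 174 174 173 165
  147 123 107 105 105 106]
 [169 175 175 175 176 176 178 179 179 178 178 177 176 175 175 175 174 171
  155 131 112 105 105 105]
 [170 173 175 175 175 177 179 181 182 182 180 179 177 174 173 173 173 170
  159 139 116 106 105 105]
 [170 172 173 174 175 179 182 187 188 188 187 182 178 174 172 172 171 170
  164 146 121 107 105 104]
 [169 170 171 172 176 182 187 190 192 192 190 187 181 174 171 170 170 169
  165 151 127 110 106 104]
 [170 169 170 173 177 185 190 191 192 191 191 189 185 176 171 168 169 168
  164 151 128 111 107 105]
 [170 170 170 172 181 188 191 191 192 191 192 192 186 178 170 166 166 166
  163 149 126 111 106 105]
 [169 170 170 173 181 189 192 192 192 192 192 192 188 179 170 166 167 166
  161 145 122 109 107 106]
 [165 1
[... 1068 characters left out ...]
 105 104
  105 105 105 106 106 106]
 [105 107 106 106 106 104 104 104 105 107 106 106 105 105 104 105 105 105
  105 104 105 106 105 106]]
red (array([0.4652, 0.1531, 0.007 ]), np.float64(53.1), array([ 88. , 239.5]))
black (array([0.5894, 0.1547, 0.007 ]), np.float64(31.0), array([ 71.2, 143.5]))
red (array([0.4591, 0.154 , 0.007 ]), np.float64(51.2), array([208.3, 219.4]))
black (array([0.5848, 0.1557, 0.007 ]), np.float64(28.1), array([207.8, 178. ]))
yellow (array([0.5723, 0.3054, 0.007 ]), np.float64(46.6), array([158.2, 182.9]))
white (array([0.5157, 0.4271, 0.007 ]), np.float64(42.5), array([117.8, 202. ]))
blue (array([0.4291, 0.2972, 0.007 ]), np.float64(35.5), array([159.9, 230.2]))
```

>>> step_arm:
  commands:
    - [-0.5, 0.97, -0.36, 0, 0, 0]
    - [-0.5, 0.97, -0.36, 0, 0, 0]
    - [-0.5, 0.97, -0.36, 0, 0, 0]
    - [-0.5, 0.97, -0.36, 0, 0, 0]
    - [-0.5, 0.97, -0.36, 0, 0, 0]
    - [-0.5, 0.97, -0.36, 0, 0, 0]
    - [-0.5, 0.97, -0.36, 0, 0, 0]
    - [-0.5, 0.97, -0.36, 0, 0, 0]
    - [-0.5, 0.97, -0.36, 0, 0, 0]
    - [0, 0, 0, 0, 0, 0]

```text
time_s: 6.1
eef_pos: [0.4517, 0.1508, 0.1373]
orientation: [180.0, 0.1, 0.1]
force: [0.1, -0.3, -0.9]
finger_gap: 0.0929
grasp_force: 0.0
```

```bash
cat >> h.py <<'E'
def hub(p,T,guess):
    """hub-top centre (z=.018) by circle search on the ring edges: 18 mm outer, 12 mm bore"""
    g=cv2.GaussianBlur(cv2.cvtColor(p['image'],cv2.COLOR_RGB2GRAY),(3,3),0).astype(np.float32)
    gx,gy=cv2.Sobel(g,cv2.CV_32F,1,0),cv2.Sobel(g,cv2.CV_32F,0,1); M=np.hypot(gx,gy); t=np.linspace(0,2*np.pi,90)
    C=np.linalg.inv(T); rv=cv2.Rodrigues(C[:3,:3])[0]; best=(-1,)
    for st,n in ((.002,8),(.0005,6)):
        c0=np.array(guess[:2]) if best[0]<0 else best[1]
        for i in range(-n,n+1):
            for j in range(-n,n+1):
                c=c0+st*np.array([i,j]); sc=0
                for r in (.018,.012):
                    X=np.stack([c[0]+r*np.cos(t),c[1]+r*np.sin(t),0*t+.018],1)
                    uv=cv2.projectPoints(X,rv,C[:3,3],p['intrinsics'],np.array(p['distortion'],float))[0][:,0].astype(np.float32)
                    sc+=np.minimum(cv2.remap(M,uv[:,:1],uv[:,1:],cv2.INTER_LINEAR),150).mean()
                if sc>best[0]: best=(sc,c)
    return np.round(best[1],4),round(float(best[0]),1)
E
cat > look.py <<'E'
import sys
from h import *
n,x,y=sys.argv[1],float(sys.argv[2]),float(sys.argv[3])
s,p,T=wrist(sys.argv[4] if len(sys.argv)>4 else None)
print(s['time_s'],np.round(s['eef_pos'],4),np.round(s['orientation'],2))
f=find(p,T,n,(x,y)); print('flange',f)
h=hub(p,T,(x,y)); print('hub',h, 'units to hub',np.round((h[0]-s['eef_pos'][:2])/.025,3),'z to .009',round((.009-s['eef_pos'][2])/.025,3))
E
python3 look.py red .462 .1535 w1.png
```

```text
6.1 [0.4517 0.1508 0.1373] [1.7999e+02 6.0000e-02 8.0000e-02]
flange (array([0.4644, 0.1556, 0.007 ]), np.float64(50.7), array([255. , 167.7]))
hub (array([0.462 , 0.1555]), 300.0) units to hub [0.411 0.19 ] z to .009 -5.133
```

View pics/w1.png

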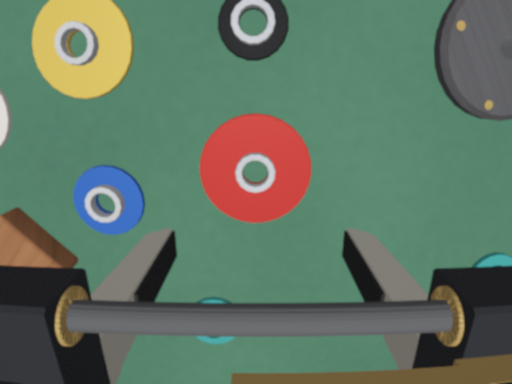

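```bash
sed -i 's/,150).mean/,2000).mean/' h.py; python3 look.py red .462 .1535; python3 - <<'E'
from h import *
s,p,T=wrist()
# naive post tip from the earlier pixel and pose
T0=np.eye(4);T0[:3,:3]=Ro.from_euler('xyz',[-179.9915,.0087,.1035],degrees=True).as_matrix();T0[:3,3]=[.5655,-.0668,.2184]
print('tip',ray(p,(257.7,172.7),T0@p['T_tool_cam'],.1))
E
```

```text
6.15 [0.4525 0.1501 0.1378] [ 1.7999e+02 -0.0000e+00  5.0000e-02]
flange (array([0.4644, 0.1555, 0.007 ]), np.float64(50.6), array([254.3, 168.6]))
hub (array([0.462 , 0.1555]), 405.0) units to hub [0.378 0.214] z to .009 -5.151
tip [ 0.57645048 -0.06449211  0.1       ]
```

>>> step_arm:
  commands:
    - [0.19, 0.1, -0.85, 0, 0, 0]
    - [0.2, 0.1, -0.85, 0, 0, 0]
    - [0, 0, -0.85, 0, 0, 0]
    - [0, 0, -0.85, 0, 0, 0]
    - [0, 0, -0.85, 0, 0, 0]
    - [0, 0, -0.5, 0, 0, 0]
    - [0, 0, -0.38, 0, 0, 0]
    - [0, 0, 0, 0, 0, 0]

```text
time_s: 7.25
eef_pos: [0.4623, 0.155, 0.0092]
orientation: [180.0, 0.0, -0.0]
force: [-0.3, 0.2, 0.6]
finger_gap: 0.0932
grasp_force: 0.0
```

>>> step_arm:
  commands:
    - [0, 0, 0, 0, 0, 0]
    - [0, 0, 0, 0, 0, 0]
    - [0, 0, 0, 0, 0, 0]
    - [0, 0, 0, 0, 0, 0]
    - [0, 0, 0, 0, 0, 0]
  gripper: 1

```text
time_s: 7.88
eef_pos: [0.4623, 0.1552, 0.0094]
orientation: [-180.0, -0.0, -0.0]
force: [-0.3, 0.3, -0.5]
finger_gap: 0.0473
grasp_force: 0.0
```

>>> step_arm:
  commands:
    - [0, 0, 0, 0, 0, 0]
    - [0, 0, 0, 0, 0, 0]
    - [0, 0, 0, 0, 0, 0]
    - [0, 0, 0.4, 0, 0, 0]
    - [0, 0, 0.8, 0, 0, 0]
    - [0, 0, 0.9, 0, 0, 0]
    - [0, 0, 0.9, 0, 0, 0]
    - [0, 0, 0.9, 0, 0, 0]
    - [0, 0, 0.9, 0, 0, 0]
    - [0, 0, 0.84, 0, 0, 0]

```text
time_s: 9.12
eef_pos: [0.462, 0.1552, 0.1516]
orientation: [-180.0, -0.0, -0.0]
force: [0.8, -0.2, -2.5]
finger_gap: 0.0344
grasp_force: 30.0
```

>>> step_arm:
  commands:
    - [0.4, -0.75, 0, 0, 0, 0]
    - [0.48, -0.95, 0, 0, 0, 0]
    - [0.48, -0.95, 0, 0, 0, 0]
    - [0.48, -0.95, 0, 0, 0, 0]
    - [0.48, -0.95, 0, 0, 0, 0]
    - [0.48, -0.95, 0, 0, 0, 0]
    - [0.48, -0.95, 0, 0, 0, 0]
    - [0.48, -0.95, 0, 0, 0, 0]
    - [0.48, -0.8, 0, 0, 0, 0]
    - [0.33, -0.6, 0, 0, 0, 0]

```text
time_s: 10.38
eef_pos: [0.577, -0.0657, 0.1506]
orientation: [-180.0, -0.0, -0.0]
force: [-0.5, 0.0, -1.5]
finger_gap: 0.0346
grasp_force: 30.0
```

>>> step_arm:
  commands:
    - [0, 0, 0, 0, 0, 0]
    - [0, 0, 0, 0, 0, 0]

```text
time_s: 10.62
eef_pos: [0.5762, -0.0642, 0.1503]
orientation: [-180.0, 0.0, -0.0]
force: [0.8, 0.0, -1.8]
finger_gap: 0.0348
grasp_force: 30.0
```

```bash
python3 - <<'E'
from h import *
s,p,T=wrist('w2.png'); print(s['eef_pos'],s['finger_gap'],s['grasp_force'],s['force'])
E
```

```text
[ 0.57616113 -0.06422094  0.15027349] 0.03478683932576935 29.999351240694523 [ 0.834963    0.01392768 -1.8239919 ]
```

View pics/w2.png

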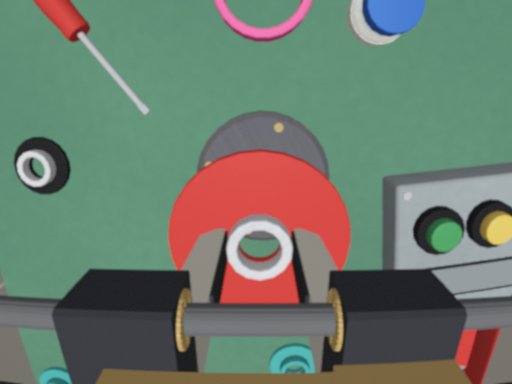

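>>> step_arm:
  commands:
    - [0, 0, -0.6, 0, 0, 0]
    - [0, 0, -0.6, 0, 0, 0]
    - [0, 0, -0.3, 0, 0, 0]
    - [0, 0, -0.3, 0, 0, 0]
    - [0, 0, -0.3, 0, 0, 0]
    - [0, 0, 0, 0, 0, 0]

```text
time_s: 11.42
eef_pos: [0.5764, -0.0652, 0.0974]
orientation: [180.0, 0.0, -0.0]
force: [-0.4, -5.1, -4.6]
finger_gap: 0.0349
grasp_force: 30.0
```

>>> step_arm:
  commands:
    - [0, -0.06, 0, 0, 0, 0]
    - [0, 0, 0, 0, 0, 0]

```text
time_s: 11.68
eef_pos: [0.5766, -0.0661, 0.0981]
orientation: [-180.0, -0.0, -0.0]
force: [0.1, -0.1, -2.7]
finger_gap: 0.0347
grasp_force: 30.0
```

>>> step_arm:
  commands:
    - [0, -0.04, 0, 0, 0, 0]
    - [0, 0, 0, 0, 0, 0]

```text
time_s: 11.92
eef_pos: [0.5766, -0.0672, 0.098]
orientation: [-180.0, -0.0, -0.0]
force: [-0.0, -0.3, -1.5]
finger_gap: 0.0347
grasp_force: 30.0
```

>>> step_arm:
  commands:
    - [0, 0, -0.5, 0, 0, 0]
    - [0, 0, -0.6, 0, 0, 0]
    - [0, 0, -0.6, 0, 0, 0]
    - [0, 0, -0.5, 0, 0, 0]
    - [0, 0, -0.4, 0, 0, 0]
    - [0, 0, -0.22, 0, 0, 0]
    - [0, 0, 0, 0, 0, 0]

```text
time_s: 12.8
eef_pos: [0.5765, -0.0673, 0.0272]
orientation: [-180.0, 0.0, -0.0]
force: [0.2, 0.2, -2.4]
finger_gap: 0.0342
grasp_force: 30.0
```

>>> step_arm:
  commands:
    - [0, 0, -0.08, 0, 0, 0]
    - [0, 0, 0, 0, 0, 0]

```text
time_s: 13.05
eef_pos: [0.5766, -0.0673, 0.0256]
orientation: [180.0, -0.0, -0.0]
force: [0.1, 0.5, -2.6]
finger_gap: 0.0344
grasp_force: 30.0
```

>>> step_arm:
  commands:
    - [0, 0, 0, 0, 0, 0]
    - [0, 0, 0, 0, 0, 0]
    - [0, 0, 0, 0, 0, 0]
    - [0, 0, 0, 0, 0, 0]
  gripper: -0.2

```text
time_s: 13.55
eef_pos: [0.5766, -0.0673, 0.0255]
orientation: [180.0, -0.0, -0.0]
force: [-0.7, -0.8, -0.7]
finger_gap: 0.0555
grasp_force: 0.0
```

>>> step_arm:
  commands:
    - [0, 0, 0.6, 0, 0, 0]
    - [0, 0, 0.95, 0, 0, 0]
    - [0, 0, 0.95, 0, 0, 0]
    - [0, 0, 0.95, 0, 0, 0]
    - [0, 0.5, 0.95, 0, 0, 0]
    - [-0.06, 1, 0.06, 0, 0, 0]
    - [-0.1, 1, 0, 0, 0, 0]
    - [-0.1, 1, 0, 0, 0, 0]
    - [-0.1, 1, 0, 0, 0, 0]
    - [-0.1, 1, 0, 0, 0, 0]

```text
time_s: 14.8
eef_pos: [0.5651, 0.0711, 0.138]
orientation: [-180.0, -0.1, -0.0]
force: [-0.1, 0.6, -0.0]
finger_gap: 0.056
grasp_force: 0.0
```

>>> step_arm:
  commands:
    - [0, 1, 0, 0, 0, 0]
    - [0, 1, 0, 0, 0, 0]
    - [0, 1, 0, 0, 0, 0]
    - [0, 1, 0, 0, 0, 0]
    - [0, 1, 0, 0, 0, 0]
    - [0, 1, 0, 0, 0, 0]
    - [0, 1, 0, 0, 0, 0]
    - [0, 1, 0, 0, 0, 0]
    - [0, 1, 0, 0, 0, 0]
    - [0, 0.4, 0, 0, 0, 0]

```text
time_s: 16.05
eef_pos: [0.5649, 0.3066, 0.1373]
orientation: [-180.0, -0.0, 0.0]
force: [-0.5, -0.2, -1.1]
finger_gap: 0.0556
grasp_force: 0.0
```

>>> step_arm:
  commands:
    - [0, 0, 0, 0, 0, 0]

```text
time_s: 16.18
eef_pos: [0.565, 0.3055, 0.137]
orientation: [180.0, -0.0, 0.0]
force: [-0.2, -1.3, 0.5]
finger_gap: 0.0556
grasp_force: 0.0
```

```bash
python3 look.py yellow .574 .307; python3 - <<'E'
from h import *
P=snap('top')
for n,q in dict(red=(.577,-.067),black=(.588,.155),yellow=(.574,.308),white=(.517,.428),blue=(.433,.293)).items(): print(n,find(P,np.linalg.inv(P['extrinsics']),n,q,.023 if n=='red' else .007))
E
```

```text
16.175 [0.565  0.3055 0.137 ] [ 1.7999e+02 -0.0000e+00  3.0000e-02]
flange (array([0.5773, 0.3073, 0.007 ]), np.float64(45.1), array([258.2, 168.3]))
hub (array([0.5745, 0.3075]), 222.2) units to hub [0.382 0.08 ] z to .009 -5.119
red (array([ 0.5732, -0.0671,  0.023 ]), np.float64(51.5), array([282.7, 179.1]))
black (array([0.5847, 0.1557, 0.007 ]), np.float64(28.2), array([207.8, 178. ]))
yellow None
white (array([0.5079, 0.4555, 0.007 ]), np.float64(32.3), array([108.5, 204.7]))
blue None
```

>>> step_arm:
  commands:
    - [0.19, 0.04, -0.9, 0, 0, 0]
    - [0.19, 0.04, -0.95, 0, 0, 0]
    - [0, 0, -0.95, 0, 0, 0]
    - [0, 0, -0.9, 0, 0, 0]
    - [0, 0, -0.7, 0, 0, 0]
    - [0, 0, -0.45, 0, 0, 0]
    - [0, 0, -0.27, 0, 0, 0]
    - [0, 0, 0, 0, 0, 0]

```text
time_s: 17.27
eef_pos: [0.5746, 0.3072, 0.0087]
orientation: [180.0, 0.0, -0.0]
force: [0.2, -0.2, 0.3]
finger_gap: 0.0557
grasp_force: 0.0
```

>>> step_arm:
  commands:
    - [0, 0, 0, 0, 0, 0]
    - [0, 0, 0, 0, 0, 0]
    - [0, 0, 0, 0, 0, 0]
    - [0, 0, 0, 0, 0, 0]
    - [0, 0, 0.5, 0, 0, 0]
    - [0, 0, 0.9, 0, 0, 0]
    - [0, 0, 0.9, 0, 0, 0]
    - [0, 0, 0.9, 0, 0, 0]
    - [0, 0, 0.9, 0, 0, 0]
    - [0, 0, 0.9, 0, 0, 0]
  gripper: 1

```text
time_s: 18.52
eef_pos: [0.5746, 0.3073, 0.1362]
orientation: [-180.0, -0.1, -0.0]
force: [0.4, 0.9, -1.8]
finger_gap: 0.0351
grasp_force: 30.0
```

>>> step_arm:
  commands:
    - [0, -0.7, 0.2, 0, 0, 0]
    - [0.04, -1, 0.2, 0, 0, 0]
    - [0.04, -1, 0, 0, 0, 0]
    - [0, -1, 0, 0, 0, 0]
    - [0, -1, 0, 0, 0, 0]
    - [0, -1, 0, 0, 0, 0]
    - [0, -1, 0, 0, 0, 0]
    - [0, -1, 0, 0, 0, 0]
    - [0, -1, 0, 0, 0, 0]
    - [0, -1, 0, 0, 0, 0]

```text
time_s: 19.77
eef_pos: [0.5756, 0.0623, 0.1434]
orientation: [180.0, 0.1, -0.1]
force: [-0.9, 0.8, -1.8]
finger_gap: 0.0349
grasp_force: 30.0
```

>>> step_arm:
  commands:
    - [0, -1, 0, 0, 0, 0]
    - [0, -1, 0, 0, 0, 0]
    - [0, -1, 0, 0, 0, 0]
    - [0, -1, 0, 0, 0, 0]
    - [0, -0.8, 0, 0, 0, 0]
    - [0, -0.48, 0, 0, 0, 0]
    - [0, 0, 0, 0, 0, 0]
    - [0, 0, 0, 0, 0, 0]

```text
time_s: 20.78
eef_pos: [0.5764, -0.0668, 0.1438]
orientation: [-180.0, 0.0, 0.0]
force: [-0.4, 0.0, -1.7]
finger_gap: 0.0347
grasp_force: 30.0
```

>>> step_arm:
  commands:
    - [0, 0, -0.5, 0, 0, 0]
    - [0, 0, -0.5, 0, 0, 0]
    - [0, 0, -0.5, 0, 0, 0]
    - [0, 0, -0.3, 0, 0, 0]
    - [0, 0, 0, 0, 0, 0]

```text
time_s: 21.4
eef_pos: [0.5762, -0.0672, 0.0982]
orientation: [-180.0, 0.1, -0.0]
force: [0.4, -0.8, -2.6]
finger_gap: 0.0348
grasp_force: 30.0
```

>>> step_arm:
  commands:
    - [0, 0, -0.5, 0, 0, 0]
    - [0, 0, -0.6, 0, 0, 0]
    - [0, 0, -0.5, 0, 0, 0]
    - [0, 0, -0.4, 0, 0, 0]
    - [0, 0, -0.17, 0, 0, 0]
    - [0, 0, 0, 0, 0, 0]

```text
time_s: 22.15
eef_pos: [0.5765, -0.0673, 0.0445]
orientation: [-180.0, 0.0, -0.0]
force: [0.1, -0.2, -1.7]
finger_gap: 0.0351
grasp_force: 30.0
```

>>> step_arm:
  commands:
    - [0, 0, 0, 0, 0, 0]
    - [0, 0, 0, 0, 0, 0]
    - [0, 0, 0, 0, 0, 0]
    - [0, 0, 0, 0, 0, 0]
    - [0, 0, 0.6, 0, 0, 0]
    - [0, 0, 0.9, 0, 0, 0]
    - [0, 0, 0.9, 0, 0, 0]
    - [0, 0, 0.9, 0, 0, 0]
    - [0, 0, 0.5, 0, 0, 0]
    - [0, 0.8, 0, 0, 0, 0]
  gripper: -0.2

```text
time_s: 23.4
eef_pos: [0.5769, -0.0474, 0.1406]
orientation: [180.0, -0.1, -0.1]
force: [0.6, 0.5, -0.8]
finger_gap: 0.0556
grasp_force: 0.0
```

```bash
cat > tops.py <<'E'
from h import *
for c in ('top','scene'):
    P=snap(c); T=np.linalg.inv(P['extrinsics'])
    for n in ('white','blue','black'):
        print(c,n,find(P,T,n,dict(black=(.588,.155),white=(.517,.428),blue=(.433,.293))[n]),[(np.round(d['at'],3).tolist(),round(d['score'],2)) for d in env.mark_of(P,'collar_'+n)[:3]])
E
python3 tops.py
```

```text
top white (array([0.5156, 0.4271, 0.007 ]), np.float64(42.6), array([117.8, 202. ])) [([0.517, 0.432, -0.001], 0.92)]
top blue (array([0.4299, 0.2972, 0.007 ]), np.float64(35.0), array([159.9, 229.9])) [([0.431, 0.29, 0.003], 0.7)]
top black (array([0.5847, 0.1557, 0.007 ]), np.float64(28.2), array([207.8, 178. ])) [([0.588, 0.156, -0.002], 0.82)]
scene white (array([0.519 , 0.4239, 0.007 ]), np.float64(44.1), array([308.1, 132.5])) [([0.517, 0.427, -0.002], 0.68), ([0.664, 0.4, 0.003], 0.64), ([0.54, -0.232, 0.061], 0.15)]
scene blue None []
scene black (array([0.3806, 0.1682, 0.007 ]), np.float64(43.7), array([243.5, 163.1])) [([0.59, 0.152, -0.003], 0.73), ([0.34, -0.106, -0.001], 0.6), ([0.29, 0.197, -0.002], 0.44)]
```

>>> step_arm:
  commands:
    - [-0.15, 1, 0, 0, 0, 0]
    - [-0.15, 1, 0, 0, 0, 0]
    - [-0.15, 1, 0, 0, 0, 0]
    - [-0.15, 1, 0, 0, 0, 0]
    - [-0.15, 1, 0, 0, 0, 0]
    - [-0.15, 1, 0, 0, 0, 0]
    - [-0.15, 1, 0, 0, 0, 0]
    - [-0.15, 1, 0, 0, 0, 0]
    - [-0.15, 1, 0, 0, 0, 0]
    - [-0.15, 1, 0, 0, 0, 0]

```text
time_s: 25.05
eef_pos: [0.5389, 0.2033, 0.1395]
orientation: [180.0, 0.0, -0.0]
force: [-0.2, 0.7, 0.6]
finger_gap: 0.0556
grasp_force: 0.0
```

>>> step_arm:
  commands:
    - [-0.15, 1, 0, 0, 0, 0]
    - [-0.15, 1, 0, 0, 0, 0]
    - [-0.15, 1, 0, 0, 0, 0]
    - [-0.15, 1, 0, 0, 0, 0]
    - [-0.15, 1, 0, 0, 0, 0]
    - [-0.15, 1, 0, 0, 0, 0]
    - [-0.15, 1, 0, 0, 0, 0]
    - [-0.15, 1, 0, 0, 0, 0]
    - [-0.04, 0.9, 0, 0, 0, 0]
    - [0, 0, 0, 0, 0, 0]

```text
time_s: 26.3
eef_pos: [0.5076, 0.4267, 0.1393]
orientation: [-180.0, 0.0, 0.1]
force: [0.6, -0.5, -1.2]
finger_gap: 0.0555
grasp_force: 0.0
```

```bash
python3 look.py white .517 .428 w3.png
```

```text
26.3 [0.5076 0.4267 0.1393] [-1.8e+02  0.0e+00  8.0e-02]
flange (array([0.5197, 0.4291, 0.007 ]), np.float64(41.4), array([257.6, 167.9]))
hub (array([0.5185, 0.429 ]), 253.1) units to hub [0.435 0.094] z to .009 -5.213
```

View pics/w3.png

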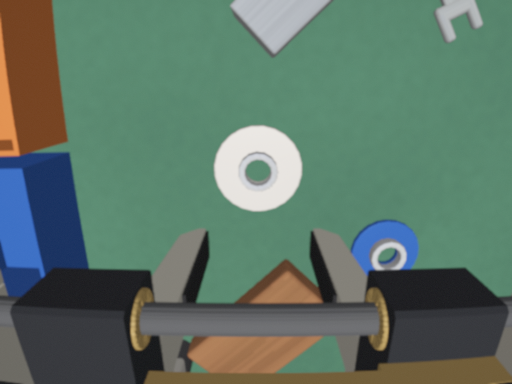

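White is at (258,168), with the hub near (258,171).

>>> step_arm:
  commands:
    - [0.19, 0.05, -0.9, 0, 0, 0]
    - [0.19, 0.04, -0.95, 0, 0, 0]
    - [0, 0, -0.95, 0, 0, 0]
    - [0, 0, -0.95, 0, 0, 0]
    - [0, 0, -0.75, 0, 0, 0]
    - [0, 0, -0.45, 0, 0, 0]
    - [0, 0, -0.25, 0, 0, 0]
    - [0, 0, 0, 0, 0, 0]

```text
time_s: 27.35
eef_pos: [0.5176, 0.4275, 0.0096]
orientation: [-180.0, -0.0, -0.0]
force: [-0.6, 0.0, -0.7]
finger_gap: 0.0558
grasp_force: 0.0
```

>>> step_arm:
  commands:
    - [0, 0, 0, 0, 0, 0]
    - [0, 0, 0, 0, 0, 0]
    - [0, 0, 0, 0, 0, 0]
    - [0, 0, 0, 0, 0, 0]
    - [0, 0, 0.5, 0, 0, 0]
    - [0, 0, 0.9, 0, 0, 0]
    - [0, 0, 0.9, 0, 0, 0]
    - [0, 0, 0.9, 0, 0, 0]
    - [0, 0, 0.9, 0, 0, 0]
    - [0, 0, 0.9, 0, 0, 0]
  gripper: 1

```text
time_s: 28.6
eef_pos: [0.5176, 0.4276, 0.1371]
orientation: [-180.0, -0.1, -0.0]
force: [0.1, 0.2, -1.9]
finger_gap: 0.035
grasp_force: 30.0
```

>>> step_arm:
  commands:
    - [0.1, -0.8, 0.2, 0, 0, 0]
    - [0.13, -1, 0.1, 0, 0, 0]
    - [0.13, -1, 0, 0, 0, 0]
    - [0.13, -1, 0, 0, 0, 0]
    - [0.13, -1, 0, 0, 0, 0]
    - [0.13, -1, 0, 0, 0, 0]
    - [0.13, -1, 0, 0, 0, 0]
    - [0.13, -1, 0, 0, 0, 0]
    - [0.13, -1, 0, 0, 0, 0]
    - [0.13, -1, 0, 0, 0, 0]

```text
time_s: 29.85
eef_pos: [0.5491, 0.1804, 0.1418]
orientation: [180.0, 0.0, -0.1]
force: [-0.6, 0.3, -2.6]
finger_gap: 0.0355
grasp_force: 30.0
```

>>> step_arm:
  commands:
    - [0.13, -1, 0, 0, 0, 0]
    - [0.13, -1, 0, 0, 0, 0]
    - [0.13, -1, 0, 0, 0, 0]
    - [0.13, -1, 0, 0, 0, 0]
    - [0.13, -1, 0, 0, 0, 0]
    - [0.13, -1, 0, 0, 0, 0]
    - [0.13, -1, 0, 0, 0, 0]
    - [0.13, -1, 0, 0, 0, 0]
    - [0.05, -1, 0, 0, 0, 0]
    - [0, -0.6, 0, 0, 0, 0]

```text
time_s: 31.1
eef_pos: [0.5759, -0.0594, 0.1418]
orientation: [-180.0, 0.0, -0.1]
force: [-0.4, -0.0, -2.2]
finger_gap: 0.0351
grasp_force: 30.0
```

>>> step_arm:
  commands:
    - [0, -0.4, 0, 0, 0, 0]
    - [0, 0, 0, 0, 0, 0]
    - [0, 0, 0, 0, 0, 0]

```text
time_s: 31.48
eef_pos: [0.5764, -0.067, 0.1421]
orientation: [-180.0, 0.0, 0.0]
force: [-0.3, -0.3, -2.4]
finger_gap: 0.0354
grasp_force: 30.0
```

>>> step_arm:
  commands:
    - [0, 0, -0.5, 0, 0, 0]
    - [0, 0, -0.5, 0, 0, 0]
    - [0, 0, -0.45, 0, 0, 0]
    - [0, 0, -0.3, 0, 0, 0]
    - [0, 0, 0, 0, 0, 0]

```text
time_s: 32.1
eef_pos: [0.5763, -0.0675, 0.0977]
orientation: [-180.0, 0.1, -0.0]
force: [-0.5, -0.5, -1.8]
finger_gap: 0.0354
grasp_force: 30.0
```

>>> step_arm:
  commands:
    - [0, 0, -0.4, 0, 0, 0]
    - [0, 0, -0.5, 0, 0, 0]
    - [0, 0, -0.4, 0, 0, 0]
    - [0, 0, -0.15, 0, 0, 0]
    - [0, 0, 0, 0, 0, 0]

```text
time_s: 32.72
eef_pos: [0.5766, -0.0675, 0.0622]
orientation: [-180.0, 0.0, -0.0]
force: [-0.4, 0.8, -1.1]
finger_gap: 0.0355
grasp_force: 30.0
```

>>> step_arm:
  commands:
    - [0, 0, 0, 0, 0, 0]
    - [0, 0, 0, 0, 0, 0]
    - [0, 0, 0, 0, 0, 0]
    - [0, 0, 0, 0, 0, 0]
    - [0, 0, 0.6, 0, 0, 0]
    - [0, 0, 0.9, 0, 0, 0]
    - [0, 0, 0.9, 0, 0, 0]
    - [0, 0, 0.7, 0, 0, 0]
    - [-0.2, 0.8, 0, 0, 0, 0]
    - [-0.4, 1, 0, 0, 0, 0]
  gripper: -0.2

```text
time_s: 33.98
eef_pos: [0.5608, -0.0212, 0.1391]
orientation: [-180.0, 0.0, -0.0]
force: [0.8, 0.7, -0.3]
finger_gap: 0.0557
grasp_force: 0.0
```

>>> step_arm:
  commands:
    - [-0.43, 0.97, 0, 0, 0, 0]
    - [-0.43, 0.97, 0, 0, 0, 0]
    - [-0.43, 0.97, 0, 0, 0, 0]
    - [-0.43, 0.97, 0, 0, 0, 0]
    - [-0.43, 0.97, 0, 0, 0, 0]
    - [-0.43, 0.97, 0, 0, 0, 0]
    - [-0.43, 0.97, 0, 0, 0, 0]
    - [-0.43, 0.97, 0, 0, 0, 0]
    - [-0.43, 0.97, 0, 0, 0, 0]
    - [-0.43, 0.97, 0, 0, 0, 0]

```text
time_s: 35.22
eef_pos: [0.4523, 0.2213, 0.1389]
orientation: [180.0, 0.1, 0.0]
force: [0.0, 0.4, 0.6]
finger_gap: 0.0559
grasp_force: 0.0
```

>>> step_arm:
  commands:
    - [-0.43, 0.97, 0, 0, 0, 0]
    - [-0.43, 0.97, 0, 0, 0, 0]
    - [-0.4, 0.97, 0, 0, 0, 0]
    - [0, 0, 0, 0, 0, 0]
    - [0, 0, 0, 0, 0, 0]

```text
time_s: 35.85
eef_pos: [0.422, 0.2925, 0.1392]
orientation: [180.0, 0.0, 0.0]
force: [0.2, -0.0, -0.5]
finger_gap: 0.0559
grasp_force: 0.0
```

```bash
python3 look.py blue .432 .2945
```

```text
35.85 [0.422  0.2925 0.1392] [1.7997e+02 5.0000e-02 2.0000e-02]
flange (array([0.433 , 0.2988, 0.007 ]), np.float64(34.9), array([253.3, 169. ]))
hub (array([0.4315, 0.299 ]), 413.1) units to hub [0.381 0.262] z to .009 -5.207
```

>>> step_arm:
  commands:
    - [0.19, 0.1, -0.9, 0, 0, 0]
    - [0.17, 0.08, -0.95, 0, 0, 0]
    - [0, 0, -0.95, 0, 0, 0]
    - [0, 0, -0.95, 0, 0, 0]
    - [0, 0, -0.75, 0, 0, 0]
    - [0, 0, -0.45, 0, 0, 0]
    - [0, 0, -0.25, 0, 0, 0]
    - [0, 0, 0, 0, 0, 0]

```text
time_s: 36.9
eef_pos: [0.4316, 0.2971, 0.0097]
orientation: [-180.0, 0.0, -0.0]
force: [-0.6, 0.5, 0.1]
finger_gap: 0.0556
grasp_force: 0.0
```

>>> step_arm:
  commands:
    - [0, 0, 0, 0, 0, 0]
    - [0, 0, 0, 0, 0, 0]
    - [0, 0, 0, 0, 0, 0]
    - [0, 0, 0, 0, 0, 0]
    - [0, 0, 0.5, 0, 0, 0]
    - [0, 0, 0.9, 0, 0, 0]
    - [0, 0, 0.9, 0, 0, 0]
    - [0, 0, 0.9, 0, 0, 0]
    - [0, 0, 0.9, 0, 0, 0]
    - [0, 0, 0.9, 0, 0, 0]
  gripper: 1

```text
time_s: 38.15
eef_pos: [0.4313, 0.2971, 0.136]
orientation: [-180.0, -0.0, -0.0]
force: [-0.6, 1.1, -0.8]
finger_gap: 0.0347
grasp_force: 30.0
```

>>> step_arm:
  commands:
    - [0.3, -0.75, 0.2, 0, 0, 0]
    - [0.39, -0.98, 0.1, 0, 0, 0]
    - [0.39, -0.98, 0, 0, 0, 0]
    - [0.39, -0.98, 0, 0, 0, 0]
    - [0.39, -0.98, 0, 0, 0, 0]
    - [0.39, -0.98, 0, 0, 0, 0]
    - [0.39, -0.98, 0, 0, 0, 0]
    - [0.39, -0.98, 0, 0, 0, 0]
    - [0.39, -0.98, 0, 0, 0, 0]
    - [0.39, -0.98, 0, 0, 0, 0]

```text
time_s: 39.4
eef_pos: [0.5268, 0.0572, 0.1427]
orientation: [-180.0, -0.0, -0.0]
force: [-0.0, -0.7, -1.1]
finger_gap: 0.0344
grasp_force: 30.0
```

>>> step_arm:
  commands:
    - [0.39, -0.98, 0, 0, 0, 0]
    - [0.39, -0.98, 0, 0, 0, 0]
    - [0.39, -0.98, 0, 0, 0, 0]
    - [0.39, -0.98, 0, 0, 0, 0]
    - [0.39, -0.8, 0, 0, 0, 0]
    - [0.05, -0.27, 0, 0, 0, 0]
    - [0, 0, 0, 0, 0, 0]
    - [0, 0, 0, 0, 0, 0]

```text
time_s: 40.4
eef_pos: [0.5765, -0.0661, 0.1421]
orientation: [-180.0, 0.0, 0.0]
force: [-0.0, 0.9, -0.5]
finger_gap: 0.0345
grasp_force: 30.0
```

>>> step_arm:
  commands:
    - [0, 0, -0.5, 0, 0, 0]
    - [0, 0, -0.5, 0, 0, 0]
    - [0, 0, -0.4, 0, 0, 0]
    - [0, 0, -0.3, 0, 0, 0]
    - [0, 0, 0, 0, 0, 0]

```text
time_s: 41.02
eef_pos: [0.5765, -0.0667, 0.099]
orientation: [-180.0, 0.1, -0.0]
force: [0.2, 0.1, -1.5]
finger_gap: 0.0345
grasp_force: 30.0
```

>>> step_arm:
  commands:
    - [0, 0, -0.3, 0, 0, 0]
    - [0, 0, -0.3, 0, 0, 0]
    - [0, 0, -0.17, 0, 0, 0]
    - [0, 0, 0, 0, 0, 0]

```text
time_s: 41.52
eef_pos: [0.5769, -0.0668, 0.0803]
orientation: [-180.0, -0.0, -0.0]
force: [-1.3, 0.1, -1.2]
finger_gap: 0.0349
grasp_force: 30.0
```

>>> step_arm:
  commands:
    - [0, 0, 0, 0, 0, 0]
    - [0, 0, 0, 0, 0, 0]
    - [0, 0, 0, 0, 0, 0]
    - [0, 0, 0, 0, 0, 0]
    - [0, 0, 0.6, 0, 0, 0]
    - [0, 0, 0.9, 0, 0, 0]
    - [0, 0, 0.9, 0, 0, 0]
    - [0, 0.9, 0, 0, 0, 0]
    - [0, 1, 0, 0, 0, 0]
    - [0, 1, 0, 0, 0, 0]
  gripper: -0.2

```text
time_s: 42.78
eef_pos: [0.577, 0.0064, 0.1416]
orientation: [180.0, -0.1, -0.0]
force: [0.1, 0.3, 0.6]
finger_gap: 0.0554
grasp_force: 0.0
```

```bash
python3 tops.py | grep black
```

```text
top black (array([0.6343, 0.1638, 0.007 ]), np.float64(28.4), array([205.2, 162.1])) [([0.638, 0.164, -0.002], 0.5), ([0.343, -0.109, 0.0], 0.49)]
scene black (array([0.4321, 0.2248, 0.007 ]), np.float64(86.1), array([263.2, 158.2])) [([0.636, 0.162, -0.001], 0.65), ([0.339, -0.105, -0.002], 0.49), ([0.292, 0.201, 0.0], 0.48)]
```

Black has been knocked to about (0.637, 0.163).

>>> step_arm:
  commands:
    - [0.29, 0.88, 0, 0, 0, 0]
    - [0.29, 0.88, 0, 0, 0, 0]
    - [0.29, 0.88, 0, 0, 0, 0]
    - [0.29, 0.88, 0, 0, 0, 0]
    - [0.3, 0.88, -0.1, 0, 0, 0]
    - [0.3, 0.88, 0, 0, 0, 0]
    - [0.3, 0.9, 0, 0, 0, 0]
    - [0, 0, 0, 0, 0, 0]
    - [0, 0, 0, 0, 0, 0]

```text
time_s: 44.3
eef_pos: [0.6281, 0.1601, 0.1377]
orientation: [180.0, 0.0, -0.0]
force: [0.2, -0.5, -0.8]
finger_gap: 0.0562
grasp_force: 0.0
```

```bash
python3 look.py black .637 .163 w4.png
```

```text
44.3 [0.6281 0.1601 0.1377] [ 1.7998e+02  3.0000e-02 -1.0000e-02]
flange (array([0.6388, 0.1651, 0.007 ]), np.float64(28.1), array([254.7, 169.8]))
hub (array([0.6375, 0.165 ]), 576.3) units to hub [0.375 0.198] z to .009 -5.147
```

View pics/w4.png

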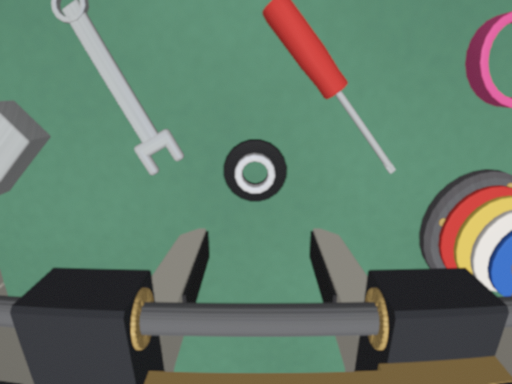

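Black lies flat and clear at (255,171). The stack at lower right is in the order red, yellow, white, blue.

>>> step_arm:
  commands:
    - [0.19, 0.07, -0.9, 0, 0, 0]
    - [0.18, 0.06, -0.95, 0, 0, 0]
    - [0, 0, -0.95, 0, 0, 0]
    - [0, 0, -0.95, 0, 0, 0]
    - [0, 0, -0.7, 0, 0, 0]
    - [0, 0, -0.45, 0, 0, 0]
    - [0, 0, -0.25, 0, 0, 0]
    - [0, 0, 0, 0, 0, 0]

```text
time_s: 45.35
eef_pos: [0.6376, 0.1635, 0.0091]
orientation: [-180.0, -0.0, -0.0]
force: [0.3, 0.0, 0.0]
finger_gap: 0.0555
grasp_force: 0.0
```

>>> step_arm:
  commands:
    - [0, 0, 0, 0, 0, 0]
    - [0, 0, 0, 0, 0, 0]
    - [0, 0, 0, 0, 0, 0]
    - [0, 0, 0, 0, 0, 0]
    - [0, 0, 0.5, 0, 0, 0]
    - [0, 0, 0.9, 0, 0, 0]
    - [0, 0, 0.9, 0, 0, 0]
    - [0, 0, 0.9, 0, 0, 0]
    - [0, 0, 0.9, 0, 0, 0]
    - [0, 0, 0.9, 0, 0, 0]
  gripper: 1

```text
time_s: 46.6
eef_pos: [0.6377, 0.1635, 0.1366]
orientation: [-180.0, -0.1, -0.0]
force: [-0.2, -0.2, -1.5]
finger_gap: 0.0343
grasp_force: 30.0
```

>>> step_arm:
  commands:
    - [-0.2, -0.75, 0.2, 0, 0, 0]
    - [-0.25, -0.96, 0.1, 0, 0, 0]
    - [-0.25, -0.96, 0, 0, 0, 0]
    - [-0.25, -0.96, 0, 0, 0, 0]
    - [-0.25, -0.96, 0, 0, 0, 0]
    - [-0.25, -0.96, 0, 0, 0, 0]
    - [-0.25, -0.96, 0, 0, 0, 0]
    - [-0.25, -0.96, 0, 0, 0, 0]
    - [-0.25, -0.96, 0, 0, 0, 0]
    - [-0.24, -0.79, 0, 0, 0, 0]

```text
time_s: 47.85
eef_pos: [0.5754, -0.069, 0.1411]
orientation: [-180.0, 0.1, -0.1]
force: [-0.2, 0.0, -1.6]
finger_gap: 0.0344
grasp_force: 30.0
```

>>> step_arm:
  commands:
    - [0, 0, 0, 0, 0, 0]
    - [0, 0, 0, 0, 0, 0]
    - [0, 0, 0, 0, 0, 0]

```text
time_s: 48.22
eef_pos: [0.5766, -0.0665, 0.1416]
orientation: [-180.0, 0.0, 0.0]
force: [-0.5, 0.6, -0.3]
finger_gap: 0.0343
grasp_force: 30.0
```

Target z is 0.097 plus a small margin, so dz ≈ -1.76.

>>> step_arm:
  commands:
    - [0, 0, -0.5, 0, 0, 0]
    - [0, 0, -0.5, 0, 0, 0]
    - [0, 0, -0.4, 0, 0, 0]
    - [0, 0, -0.34, 0, 0, 0]
    - [0, 0, 0, 0, 0, 0]
    - [0, 0, 0, 0, 0, 0]

```text
time_s: 48.98
eef_pos: [0.5765, -0.067, 0.0979]
orientation: [-180.0, 0.0, -0.0]
force: [0.6, 0.1, -2.2]
finger_gap: 0.0342
grasp_force: 30.0
```

>>> step_arm:
  commands:
    - [0, 0, 0, 0, 0, 0]
    - [0, 0, 0, 0, 0, 0]
    - [0, 0, 0, 0, 0, 0]
    - [0, 0, 0, 0, 0, 0]
    - [0, 0, 0.6, 0, 0, 0]
    - [0, 0, 0.9, 0, 0, 0]
    - [0, 0, 0.9, 0, 0, 0]
    - [-0.5, -0.5, 0.5, 0, 0, 0]
    - [-1, -0.5, 0.5, 0, 0, 0]
    - [-1, 0, 0.5, 0, 0, 0]
  gripper: -0.2

```text
time_s: 50.22
eef_pos: [0.5124, -0.0932, 0.1961]
orientation: [180.0, 0.0, -0.1]
force: [-0.5, -0.5, 0.2]
finger_gap: 0.0561
grasp_force: 0.0
```

```bash
python3 - <<'E'
from h import *
s,p,T=wrist('w5.png'); print(np.round(s['eef_pos'],4),s['time_s'])
a,b=proj(p,[.5765,-.067,.05],T); print(a,b)
S=snap('scene'); im=S['image'][195:285,140:310]; cv2.imwrite('pics/s5.png',cv2.resize(im,None,fx=4.5,fy=4.5,interpolation=cv2.INTER_CUBIC)[:,:,::-1])
for q in (p,S):
  for n in ('handle_grip','key_yellow_top','key_green_top','key_white_top','panel'): print(n,[(np.round(d['at'],4).tolist(),round(d['score'],2)) for d in env.mark_of(q,n)[:2]])
E
```

```text
[ 0.5124 -0.0932  0.1961] 50.225
231.74702591037882 109.77416877650488
handle_grip [([0.4119, -0.2972, 0.0719], 0.64)]
key_yellow_top [([0.5433, -0.2785, 0.0609], 0.93), ([0.5725, -0.0697, 0.0192], 0.53)]
key_green_top [([0.5394, -0.2275, 0.0608], 0.79)]
key_white_top [([0.5511, -0.3314, 0.0588], 0.67)]
panel [([0.4689, -0.2935, 0.0036], 0.74)]
handle_grip [([0.4091, -0.2923, 0.0754], 0.81)]
key_yellow_top [([0.5439, -0.2776, 0.058], 0.66), ([0.6632, 0.4027, 0.002], 0.54)]
key_green_top [([0.5361, -0.233, 0.0582], 0.38)]
key_white_top [([0.5482, -0.3338, 0.0622], 0.65)]
panel [([0.4692, -0.2868, -0.0011], 0.97)]
```

View pics/w5.png

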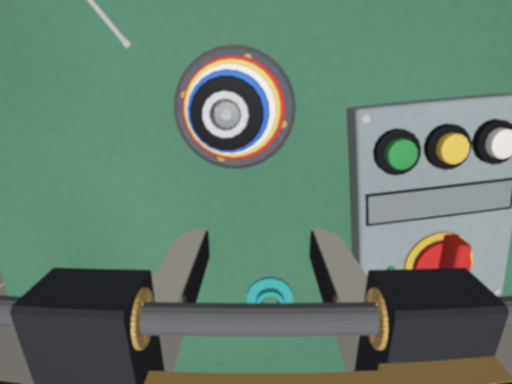

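View pics/s5.png

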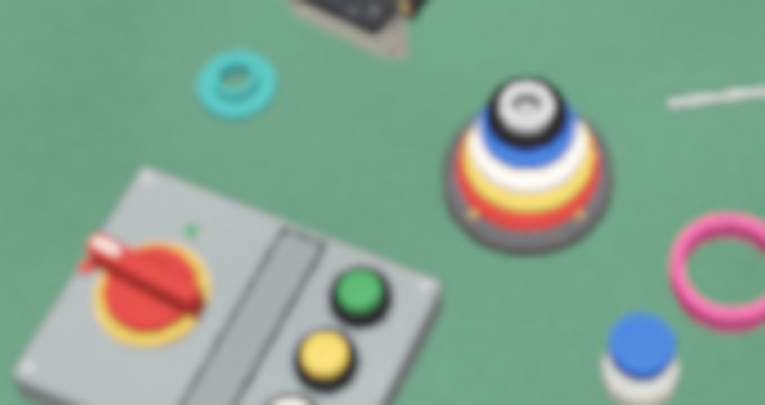

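The stack is complete, in order and upright: the post tip sits in the top hub at (227,113). Next is the handle.

>>> step_arm:
  commands:
    - [-0.5, -0.9, 0, 0, 0, 0]
    - [-0.55, -0.9, 0, 0, 0, 0]
    - [-0.55, -0.9, 0, 0, 0, 0]
    - [-0.55, -0.9, 0, 0, 0, 0]
    - [-0.55, -0.9, 0, 0, 0, 0]
    - [-0.55, -0.9, 0, 0, 0, 0]
    - [-0.55, -0.9, 0, 0, 0, 0]
    - [-0.55, -0.9, 0, 0, 0, 0]
    - [-0.4, -0.9, 0, 0, 0, 0]
    - [0, 0, 0, 0, 0, 0]

```text
time_s: 52.08
eef_pos: [0.3949, -0.2954, 0.1955]
orientation: [180.0, 0.0, -0.1]
force: [0.6, 0.2, -0.7]
finger_gap: 0.0558
grasp_force: 0.0
```

>>> step_arm:
  commands:
    - [0, 0, 0, 0, 0, 0]

```text
time_s: 52.2
eef_pos: [0.3955, -0.294, 0.1955]
orientation: [-180.0, 0.0, -0.0]
force: [-0.3, -0.5, -1.3]
finger_gap: 0.0559
grasp_force: 0.0
```

```bash
python3 - <<'E'
from h import *
s,p,T=wrist('w6.png'); print(np.round(s['eef_pos'],4),s['time_s'])
for n in ('handle_grip','key_yellow_top','key_green_top','key_white_top'): print(n,[(np.round(d['at'],4).tolist(),round(d['score'],2)) for d in env.mark_of(p,n)[:1]])
for n,z in (('yellow',.061),):
    print(n,find(p,T,n,(.543,-.278),z))
E
```

```text
[ 0.3955 -0.294   0.1955] 52.2
handle_grip [([0.4078, -0.2984, 0.0729], 0.57)]
key_yellow_top [([0.542, -0.2834, 0.0615], 0.84)]
key_green_top [([0.5385, -0.2257, 0.0611], 0.86)]
key_white_top [([0.5492, -0.3293, 0.0595], 0.88)]
yellow (array([ 0.5428, -0.2791,  0.061 ]), np.float64(16.6), array([242.5,  10.2]))
```

View pics/w6.png

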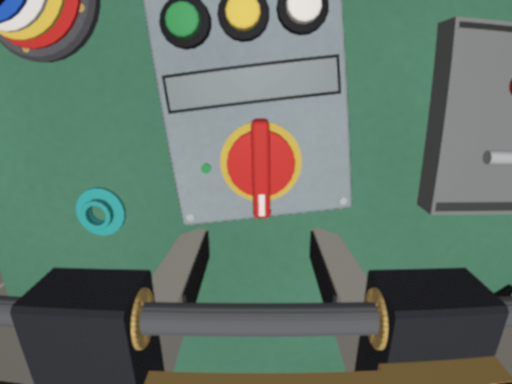

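```bash
python3 - <<'E'
from h import *
p=cv2.imread('pics/w6.png')[:,:,::-1].copy()
s,q,T=wrist(); q['image']=p
h=cv2.cvtColor(p,cv2.COLOR_RGB2HSV); c=None
m=(((h[:,:,0]<8)|(h[:,:,0]>172))&(h[:,:,1]>150)).astype(np.uint8)
m[:,:200]=0;m[:,320:]=0;m[:110]=0
for r in range(118,222,8):
    g=p[r,245:280].sum(1).astype(int); xs=np.where(m[r])[0]; print(r,xs.min() if len(xs) else None,xs.max() if len(xs) else None)
y=m.copy();e=cv2.fitEllipse(cv2.convexHull(np.argwhere(((h[:,:,0]>18)&(h[:,:,0]<32)&(h[:,:,1]>130)&(np.arange(384)[:,None]>115)&(np.arange(384)[:,None]<205))).astype(np.int32)[:,::-1].copy()))
print('ring',e,ray(q,e[0],T,.041),'bar mid',ray(q,(261,120),T,.084),ray(q,(262,216),T,.084))
E
```

```text
118 None None
126 252 267
134 246 276
142 235 286
150 231 290
158 228 293
166 228 293
174 230 291
182 234 287
190 242 278
198 254 268
206 254 268
214 255 268
ring ((260.447021484375, 160.83328247070312), (77.31643676757812, 78.25672912597656), 95.50143432617188) [ 0.40968931 -0.29433885  0.041     ] bar mid [ 0.45309564 -0.29456383  0.084     ] [ 0.36814108 -0.29561491  0.084     ]
```

>>> step_arm:
  commands:
    - [0.3, -0.04, -0.8, 0, 0, 0]
    - [0.28, -0.04, -0.9, 0, 0, 0]
    - [0, 0, -0.9, 0, 0, 0]
    - [0, 0, -0.9, 0, 0, 0]
    - [0, 0, -0.9, 0, 0, 0]
    - [0, 0, -0.6, 0, 0, 0]
    - [0, 0, -0.4, 0, 0, 0]
    - [0, 0, 0, 0, 0, 0]

```text
time_s: 53.5
eef_pos: [0.4097, -0.2964, 0.0604]
orientation: [-180.0, 0.0, -0.0]
force: [-0.2, -0.1, 0.3]
finger_gap: 0.0556
grasp_force: 0.0
```

>>> step_arm:
  commands:
    - [0, 0, 0, 0, 0, 0]
    - [0, 0, 0, 0, 0, 0]
    - [0, 0, 0, 0, 0, 0]
    - [0, 0, 0, 0, 0, 0]
    - [0, 0, 0, 0, 0, 0]
    - [0, 0, 0, 0, 0, 0]
  gripper: 1

```text
time_s: 54.25
eef_pos: [0.4098, -0.2955, 0.0608]
orientation: [-179.9, 0.0, -0.0]
force: [2.4, 7.3, 3.6]
finger_gap: 0.0156
grasp_force: 30.0
```

>>> step_arm:
  commands:
    - [0, 0.04, 0, 0, 0, 0]
    - [0, 0, 0, 0, 0, -0.5]
    - [0, 0, 0, 0, 0, -0.7]
    - [0, 0, 0, 0, 0, -0.7]
    - [0, 0, 0, 0, 0, -0.7]
    - [0, 0, 0, 0, 0, -0.7]
    - [0, 0, 0, 0, 0, -0.7]
    - [0, 0, 0, 0, 0, -0.7]
    - [0, 0, 0, 0, 0, -0.7]
    - [0, 0, 0, 0, 0, -0.6]

```text
time_s: 55.5
eef_pos: [0.4095, -0.2961, 0.0608]
orientation: [180.0, -0.0, -60.2]
force: [-4.4, -3.3, 2.0]
finger_gap: 0.0158
grasp_force: 30.0
```

```bash
python3 - <<'E'
from h import *
s=env.get_state();print(s['wrist_torque'],s['force'],s['orientation'],s['qpos'])
E
```

```text
[-0.52197778  0.7013653   0.07957552] [-4.39768312 -3.33408588  1.99611136] [ 1.79952177e+02 -3.27141579e-02 -6.02013155e+01] [-4.11185249e+01  2.87077263e+01  1.08255488e+02 -8.19174541e-02
  4.30215328e+01  1.09142687e+02]
```

>>> step_arm:
  commands:
    - [0, 0, 0, 0, 0, -0.6]
    - [0, 0, 0, 0, 0, -0.6]
    - [0, 0, 0, 0, 0, -0.4]
    - [0, 0, 0, 0, 0, -0.2]
    - [0, 0, 0, 0, 0, 0]

```text
time_s: 56.12
eef_pos: [0.4092, -0.2961, 0.0607]
orientation: [179.9, -0.0, -78.0]
force: [-5.5, -4.4, 3.2]
finger_gap: 0.0159
grasp_force: 30.0
```

```bash
python3 - <<'E'
from h import *
s=env.get_state();print(s['wrist_torque'],s['force'],s['orientation'],s['qpos'][5])
E
```

```text
[-6.60361551e-01  9.02258145e-01  1.33675043e-04] [-5.49954338 -4.44943818  3.1693728 ] [ 1.79939119e+02 -3.76423879e-02 -7.80258850e+01] 126.96677614704264
```

>>> step_arm:
  commands:
    - [0, 0, 0, 0, 0, -0.3]
    - [0, 0, 0, 0, 0, 0]

```text
time_s: 56.38
eef_pos: [0.4092, -0.2962, 0.0608]
orientation: [179.9, -0.1, -81.0]
force: [-5.1, -4.6, 2.6]
finger_gap: 0.0158
grasp_force: 30.2
```

```bash
python3 - <<'E'
from h import *
s=env.get_state();print(s['wrist_torque'],s['force'],s['orientation'],s['qpos'][5])
E
```

```text
[-0.57668609  0.92216418  0.43410017] [-5.07365939 -4.63126041  2.5542882 ] [ 1.79934427e+02 -5.39704537e-02 -8.09860403e+01] 129.94580223929552
```

The torque reading shows it at the on stop. I'll release and go to the yellow key.

>>> step_arm:
  commands:
    - [0, 0, 0, 0, 0, 0]
    - [0, 0, 0, 0, 0, 0]
    - [0, 0, 0, 0, 0, 0]
    - [0, 0, 0.6, 0, 0, 0]
    - [0, 0, 0.8, 0, 0, 0]
    - [0, 0, 0.8, 0, 0, 0]
    - [0.5, 0, 0.2, 0, 0, 0]
    - [0.9, 0.1, 0, 0, 0, 0]
    - [0.9, 0.1, 0, 0, 0, 0]
    - [0, 0, 0, 0, 0, 0]
  gripper: -0.2

```text
time_s: 57.62
eef_pos: [0.4685, -0.2902, 0.1204]
orientation: [-180.0, -0.0, -80.9]
force: [0.2, -0.3, -0.3]
finger_gap: 0.0557
grasp_force: 0.0
```

>>> step_arm:
  commands:
    - [0.9, 0.2, 0, 0, 0, 0]
    - [0.9, 0.2, 0, 0, 0, 0]
    - [0.9, 0, 0, 0, 0, 0]
    - [0.34, 0, 0, 0, 0, 0]
    - [0, 0, 0, 0, 0, 0]
    - [0, 0, 0, 0, 0, 0]
    - [0, 0, 0, 0, 0, 0]
  gripper: 1

```text
time_s: 58.5
eef_pos: [0.5427, -0.2807, 0.1207]
orientation: [180.0, 0.0, -81.0]
force: [-0.4, -0.8, 1.0]
finger_gap: 0.0006
grasp_force: 0.0
```

```bash
python3 - <<'E'
from h import *
s,p,T=wrist('w7.png'); print(np.round(s['eef_pos'],4),s['time_s'],s['finger_gap'])
for n in ('handle_grip','key_yellow_top','key_green_top','key_white_top'): print(n,[(np.round(d['at'],4).tolist(),round(d['score'],2)) for d in env.mark_of(p,n)[:1]])
E
```

```text
[ 0.5427 -0.2807  0.1207] 58.5 0.0006274414294603504
handle_grip []
key_yellow_top [([0.54, -0.281, 0.0595], 0.86)]
key_green_top [([0.7222, -0.1649, -0.0013], 0.64)]
key_white_top [([0.5511, -0.3282, 0.058], 0.72)]
```

View pics/w7.png

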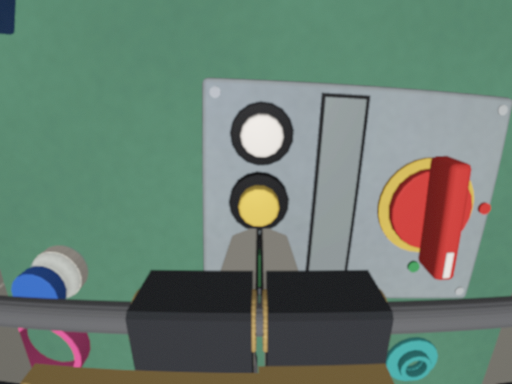

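The mark sits at the green dot side, and the finger tip is lined up over the yellow key at (260,206).

>>> step_arm:
  commands:
    - [0, 0, -0.8, 0, 0, 0]
    - [0, 0, -0.8, 0, 0, 0]
    - [0, 0, -0.6, 0, 0, 0]
    - [0, 0, -0.3, 0, 0, 0]
    - [0, 0, 0, 0, 0, 0]

```text
time_s: 59.38
eef_pos: [0.5431, -0.2804, 0.0582]
orientation: [180.0, 0.0, -81.0]
force: [-2.0, 0.8, 4.5]
finger_gap: 0.0002
grasp_force: 1.8
```

>>> step_arm:
  commands:
    - [0, 0, -0.1, 0, 0, 0]
    - [0, 0, 0, 0, 0, 0]

```text
time_s: 59.62
eef_pos: [0.5435, -0.2806, 0.0563]
orientation: [-180.0, -0.0, -81.0]
force: [-1.4, 1.4, 6.0]
finger_gap: 0.0006
grasp_force: 2.4
```

>>> step_arm:
  commands:
    - [0, 0, -0.06, 0, 0, 0]
    - [0, 0, 0, 0, 0, 0]

```text
time_s: 59.88
eef_pos: [0.5436, -0.2807, 0.0561]
orientation: [-180.0, -0.0, -81.0]
force: [-7.5, 3.1, 18.6]
finger_gap: 0.0005
grasp_force: 9.2
```

>>> step_arm:
  commands:
    - [0, 0, 0.6, 0, 0, 0]
    - [0, 0, 0.6, 0, 0, 0]
    - [0, 0, 0, 0, 0, 0]
    - [-0.09, 1, 0, 0, 0, 0]
    - [-0.09, 1.0, 0, 0, 0, 0]
    - [0, 0.04, 0, 0, 0, 0]
    - [0, 0, 0, 0, 0, 0]
    - [0, 0, 0, 0, 0, 0]

```text
time_s: 60.88
eef_pos: [0.5389, -0.2298, 0.0841]
orientation: [-180.0, -0.0, -81.0]
force: [0.9, 0.3, 0.7]
finger_gap: 0.0005
grasp_force: 0.0
```

>>> step_arm:
  commands:
    - [0, 0, -0.6, 0, 0, 0]
    - [0, 0, -0.4, 0, 0, 0]
    - [0, 0, -0.15, 0, 0, 0]
    - [0, 0, -0.04, 0, 0, 0]
    - [0, 0, 0, 0, 0, 0]

```text
time_s: 61.5
eef_pos: [0.5385, -0.2297, 0.0559]
orientation: [180.0, 0.0, -81.0]
force: [-9.8, 4.1, 27.0]
finger_gap: 0.0006
grasp_force: 13.1
```

>>> step_arm:
  commands:
    - [0, 0, 0.8, 0, 0, 0]
    - [0, 0, 0.9, 0, 0, 0]
    - [0, 0, 0.9, 0, 0, 0]
    - [-0.8, -0.4, 0, 0, 0, 0]
    - [-0.9, -0.45, 0, 0, 0, 0]
    - [-0.9, -0.45, 0, 0, 0, 0]
    - [-0.9, -0.45, 0, 0, 0, 0]
    - [-0.9, -0.45, 0, 0, 0, 0]
    - [-0.76, -0.44, 0, 0, 0, 0]
    - [0, 0, 0, 0, 0, 0]

```text
time_s: 62.75
eef_pos: [0.4089, -0.2959, 0.119]
orientation: [180.0, 0.0, -81.1]
force: [-0.4, 0.5, 0.8]
finger_gap: 0.0005
grasp_force: 0.0
```

>>> step_arm:
  commands:
    - [0, 0, 0, 0, 0, 0]
    - [0, 0, 0, 0, 0, 0]
    - [0, 0, 0, 0, 0, 0]
    - [0, 0, 0, 0, 0, 0]
    - [0, 0, 0, 0, 0, 0]
    - [0, 0, 0, 0, 0, 0]
  gripper: -0.2

```text
time_s: 63.5
eef_pos: [0.4098, -0.2955, 0.1194]
orientation: [-180.0, -0.0, -81.0]
force: [-0.5, 0.8, -0.5]
finger_gap: 0.0539
grasp_force: 0.0
```

>>> step_arm:
  commands:
    - [0, 0, -0.7, 0, 0, 0]
    - [0, 0, -0.8, 0, 0, 0]
    - [0, 0, -0.6, 0, 0, 0]
    - [0, 0, -0.25, 0, 0, 0]
    - [0, 0, 0, 0, 0, 0]

```text
time_s: 64.12
eef_pos: [0.4098, -0.2955, 0.0605]
orientation: [180.0, 0.0, -81.0]
force: [-0.1, 0.6, 1.1]
finger_gap: 0.0556
grasp_force: 0.0
```

>>> step_arm:
  commands:
    - [0, 0, 0, 0, 0, 0]
    - [0, 0, 0, 0, 0, 0]
    - [0, 0, 0, 0, 0, 0]
    - [0, 0, 0, 0, 0, 0]
    - [0, 0, 0, 0, 0, 0]
    - [0, 0, 0, 0, 0, 0]
  gripper: 1

```text
time_s: 64.88
eef_pos: [0.4091, -0.2956, 0.0607]
orientation: [179.9, 0.0, -81.0]
force: [-5.7, -2.0, 3.8]
finger_gap: 0.0159
grasp_force: 30.0
```

>>> step_arm:
  commands:
    - [0, 0, 0, 0, 0, 0.5]
    - [0, 0, 0, 0, 0, 0.8]
    - [0, 0, 0, 0, 0, 0.8]
    - [0, 0, 0, 0, 0, 0.8]
    - [0, 0, 0, 0, 0, 0.8]
    - [0, 0, 0, 0, 0, 0.8]
    - [0, 0, 0, 0, 0, 0.8]
    - [0, 0, 0, 0, 0, 0.8]
    - [0, 0, 0, 0, 0, 0.8]
    - [0, 0, 0, 0, 0, 0.8]

```text
time_s: 66.12
eef_pos: [0.4093, -0.2954, 0.0607]
orientation: [-180.0, 0.1, -3.8]
force: [-2.9, 1.0, 3.7]
finger_gap: 0.0157
grasp_force: 29.9
```

>>> step_arm:
  commands:
    - [0, 0, 0, 0, 0, 0.4]
    - [0, 0, 0, 0, 0, 0.2]
    - [0, 0, 0, 0, 0, 0]

```text
time_s: 66.5
eef_pos: [0.4093, -0.2954, 0.0607]
orientation: [-180.0, 0.1, 2.0]
force: [-5.8, 0.4, 4.7]
finger_gap: 0.0158
grasp_force: 29.9
```

```bash
python3 - <<'E'
from h import *
s=env.get_state();print(s['wrist_torque'],s['force'],s['orientation'],s['qpos'][5])
E
```

```text
[0.10007666 0.96870389 0.00937646] [-5.80294548  0.44635665  4.67509883] [-1.79976345e+02  5.20003152e-02  1.97193632e+00] 46.95614809066254
```

Two or three degrees more brings it to the off stop. Then I'll release and back away.

>>> step_arm:
  commands:
    - [0, 0, 0, 0, 0, 0.3]
    - [0, 0, 0, 0, 0, 0]

```text
time_s: 66.75
eef_pos: [0.4094, -0.2954, 0.0607]
orientation: [-180.0, 0.1, 5.0]
force: [-5.8, 1.1, 5.2]
finger_gap: 0.0156
grasp_force: 29.9
```

>>> step_arm:
  commands:
    - [0, 0, 0, 0, 0, 0]
    - [0, 0, 0, 0, 0, 0]
    - [0, 0, 0, 0, 0, 0]
    - [0, 0, 0, 0, 0, 0]
    - [0, 0, 0.8, 0, 0, 0]
    - [0, 0, 1, 0, 0, 0]
    - [0, 0, 1, 0, 0, 0]
    - [-0.3, 0, 1, 0, 0, 0]
    - [-0.3, 0, 1, 0, 0, 0]
    - [0, 0, 0, 0, 0, 0]
  gripper: -0.2

```text
time_s: 68.0
eef_pos: [0.3952, -0.2961, 0.182]
orientation: [179.9, -0.1, 5.0]
force: [0.1, 0.1, 0.1]
finger_gap: 0.056
grasp_force: 0.0
```

```bash
python3 - <<'E'
from h import *
s=env.get_state();print(s['eef_pos'],s['force'],s['time_s'])
s,p,T=wrist(); S=snap('scene'); im=S['image'][170:310,120:320]
a=cv2.resize(im,(400,280)); b=cv2.resize(p['image'],(400,300)); cv2.imwrite('pics/f.png',np.vstack([a,b])[:,:,::-1])
E
```

```text
[ 0.39517937 -0.29608864  0.18202488] [0.05942353 0.13125861 0.06005043] 68.0
```

View pics/f.png

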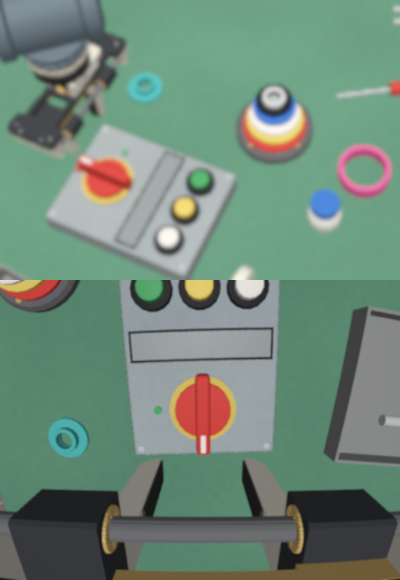

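The handle is off and lined up with the panel (mark at the bottom), the stack is standing, and the robot is clear.

```bash
python3 -c "
from cell import env
print(env.sign_off())"
```

```text
the job is handed in; nothing more can be done
None
```

The job is handed in at about 68 s of the 208 s limit: all five collars are on the post in size order, the handle was turned on, yellow then green were pressed, and the handle is off again. The hand-in returned no verdict.

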